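# Pour nuts into a parts bin and slide it into its holder

### The arm

A 6-joint arm with a two-finger parallel gripper is mounted at the origin on the work surface. World frame = base frame: x ahead of the robot, y to its left, z up, the work surface at z = 0. Lengths are in m, angles in rad, forces in N, time in s.
With the tool pointing down it reaches from about 0.25 to 0.775 m from the base axis. Payload 8.9 kg.
Tool frame: the origin (TCP) lies midway between the tips of the shut fingers; the grasp point (between the pads) lies 19 mm behind it; z points along the fingers, y is the line along which they close (so a half turn about z gives the same grasp; the last joint's range is limited). The gripper opens to 85 mm and grips with 20 to 120 N. Pads are 22 mm wide; open, the fingers measure 114 mm over their backs; the gripper's body (76 mm by 85 mm) begins 54 mm behind the grasp point. The pads swing forward as they close: fully open they stand 13 mm farther back than shut.
Start: joints at [-1.364, 0.291, -0.153, 1.127, 0, 1.431], TCP at [0.178, -0.494, 0.231] pointing down, gripper open.
Joint ranges: [-2.52, 2.52], [-0.91, 1.74], [-1.3, 1.37], [-1.96, 2.02], [-1.52, 1.47], [-3.14, 3.14]. Speed limits (rad/s): [2.22, 2.22, 2.79, 3.14, 3.14, 3.14].

### API

Orientations are given as a 3x3 rotation matrix whose columns are the frame's x, y, z axes.
In Python, from cell import manip gives the robot as it stands.
- The arm moves only by the tool servo_tool, never from a script. Its argument "motion" is a list of rows, each an object with "rot": the turn, a rotation vector about the tool's x, y, z as a fraction of full scale, a list of three; "slide": the shift along the tool's x, y, z as a fraction of full scale, a list of three; "hand": the opening, from -1 (shut) to 1 (fully open). In form: [{"rot": [rx, ry, rz], "slide": [dx, dy, dz], "hand": hand}, ...]. A call has 1 to 20 rows; each row shifts and turns the commanded pose from where the row before left it, along the tool's axes as they then stand; what a row does not reach is not made up. Full scale, the value 1, is 2.5 cm for a shift and 4 degrees for a turn. A row lasts 1/12 s, in which the tool goes at most 41.7 mm and 7.16 degrees, less where a joint would pass 70% of its speed; a pose out of reach is approached as far as the arm can. A call with a number of a shift or a turn outside -1 to 1 is refused whole. A call with a gripper value outside its range is refused whole. The fingers move at their own pace and stop on an object; the grip force is fixed at half the most. Time passes only in rows, so rows that do not move let the fingers close. It gives the time, the measured TCP pose, the force, the opening and the grip force at its end, in the units of the state.
- manip.state(): the state, without advancing time (a new reading comes with each control period).
- manip.capture(name): name is "scene" or "top" or "wrist"; returns (picture, depth): 384x512x3 uint8, red, green, blue; 384x512 float32, m along the optical axis (not along the pixel's ray), 0 where there is no reading.
- manip.camera_info(name): a dict with "intrinsics" (3x3 intrinsics, pixels), "T" (4x4, takes a point from camera to world coordinates). Camera axes: x right, y up, looking along -z (the intrinsics and any distortion apply to the point x, -y, -z); pixel columns grow to the right and rows downward; lengths in m; the calibration is good to about 2 mm. A picture is of the moment at which its call begins: read the wrist's pose just before it. camera_info takes no time and is no camera call; for the wrist camera it gives the pose at the moment of the call.
- manip.sign_off(): hands the job in; it is judged then, once.
The state is a dict: "clock": time; "joints": joint angles; "joint_vel": joint speeds; "joint_efforts": joint torques, N m; "tcp_pos": TCP position; "ee_rot": TCP orientation; "force": force on the tool from outside, world axes, zero at the start; "wrist_torque": the same for the moment, N m; "width": finger opening in m; "grip_force": force on a finger pad.
Only numpy, scipy, OpenCV 4.12 (cv2) and the standard library are available. Lean on these libraries where they do the work, as an engineer would, in place of code of your own. Each camera call takes 0.05 s, during which the arm holds its last target. There are 200 camera calls.

### The job

Pour all six nuts from the cup into the empty parts bin on the bench, then push the bin into the empty holder behind it until it is fully home against the back. Stand the empty cup upright on the bench again, and leave the solder spool and the spanner where they are.

Things in the scene. Friction and masses are not known exactly. Their poses are not given: they have to be found in the camera images.
- cup: round open aluminium cup, 80 mm high, tapered: 51 mm across at the foot, 68 mm at the rim, wall 3 mm, floor 5 mm thick; about 0.12 kg. It stands upright on the bench and holds the six nuts in its lower half. Origin: centre of its underside; z along its axis towards the mouth. It can start on either side of the holders.
- bin: empty open-topped grey steel parts bin standing loose on the bench, 130 mm (its x) by 120 mm (its y) by 50 mm high, walls and floor about 4 mm, about 0.45 kg, with a paper label on the front (-x) end. Origin: centre of its underside. It stands in front of the empty holder, roughly in line with it, its far (+x) end 30 to 55 mm from the mouth.
- holder: the empty one of two low dark steel holders fixed to the bench: floorless box, open towards the robot (-x), 136 mm wide, 66 high, 62 clear under the roof, 128 clear between the sides, 95 deep inside to the back wall; flared lead-in cheeks 50 mm high reach 22 mm out of the mouth, 150 apart at their tips. Origin: centre of the mouth at bench level; x points into it, z up.
- holder_home (a point): point at bench level inside the empty holder, 30 mm in from the mouth, axes as the holder's: where the bin's origin lies when the bin is home against the back wall; the bin's front end then stands 35 mm out of the mouth.
- full_holder: the other holder, of the same size and with the same axes and origin, also fixed, but with a bin already in it. It can be left or right of the empty one.
- spool: spool of solder standing on end, black flanges 56 mm across, 40 mm high; loose bystander. Origin: centre of its underside. It stands across the bench from the cup.
- wrench: steel spanner 180 mm long lying flat at the right-hand side of the bench; loose bystander. Origin: below its middle.
- nut0: one of six identical steel hex nuts, 20 mm across flats (23 mm across corners), 11 mm thick, 20 g; starts in the cup. Origin: its centre; z along its thread axis.
- nut1: one of six identical steel hex nuts, 20 mm across flats (23 mm across corners), 11 mm thick, 20 g; starts in the cup. Origin: its centre; z along its thread axis.
- nut2: one of six identical steel hex nuts, 20 mm across flats (23 mm across corners), 11 mm thick, 20 g; starts in the cup. Origin: its centre; z along its thread axis.
- nut3: one of six identical steel hex nuts, 20 mm across flats (23 mm across corners), 11 mm thick, 20 g; starts in the cup. Origin: its centre; z along its thread axis.
- nut4: one of six identical steel hex nuts, 20 mm across flats (23 mm across corners), 11 mm thick, 20 g; starts in the cup. Origin: its centre; z along its thread axis.
- nut5: one of six identical steel hex nuts, 20 mm across flats (23 mm across corners), 11 mm thick, 20 g; starts in the cup. Origin: its centre; z along its thread axis.

How it is judged:
By the outcome, as a careful person would: the job done as asked, in the order asked, and still so for the second after the job is handed in, with the robot touching nothing.
It also fails if it takes over 72 s, if anything falls off the work surface, if the arm or the gripper's body presses on something with over 40 N, if the wrist force passes 120 N, or if a joint passes its speed limit or range.

## Working session

There is one attempt and no reset: what is moved stays moved. The work goes in short steps, Python scripts to look and compute and a tool call to move; the robot and the scene stay as the last step left them, time stands still between calls to the robot, and variables do not carry over. Pictures are saved under pics/ and viewed, at most 10 in all, crops included, and the job is handed in when it is done.

Besides the shell and the picture viewer there is one more tool, called after "Call:" as name(argument=value, ...), one argument or row to a line, values as JSON. servo_tool: Moves the arm, as the interface text tells. Shift numbers are shares of 2.5 cm and turn numbers shares of 4 degrees, none past 1 either way. Its arguments: {"type":"object","properties":{"motion":{"type":"array"}},"required":["motion"]}

```bash
mkdir -p pics; cat > h.py <<'E'
import numpy as np, cv2
from cell import manip
def cap(n):
    i=manip.camera_info(n); p,d=manip.capture(n); return p,d,np.array(i["intrinsics"]),np.array(i["T"])
def cloud(d,K,T):
    v,u=np.mgrid[:d.shape[0],:d.shape[1]]
    P=np.stack([(u-K[0,2])/K[0,0]*d,-(v-K[1,2])/K[1,1]*d,-d,np.ones_like(d)],-1)
    return (P@T.T)[...,:3]
def save(n,p): cv2.imwrite(f"pics/{n}.png",p[...,::-1])
E
python3 - <<'E'
from h import *
s=manip.state(); print(s["tcp_pos"],s["ee_rot"],s["clock"])
for n in("top","scene"):
    p,d,K,T=cap(n); save(n,p); np.savez(n,p=p,d=d,K=K,T=T); print(n,K.tolist(),T.round(3).tolist(),(d>0).mean())
a=cv2.imread("pics/top.png");b=cv2.imread("pics/scene.png")
cv2.imwrite("pics/both.png",np.vstack([a,b])[:, :]) 
E
```

```text
[ 0.17785874 -0.49350375  0.23074966] [[ 9.40816843e-01  3.38915356e-01 -2.21267401e-04]
 [ 3.38915357e-01 -9.40816024e-01  1.26100099e-03]
 [ 2.19200682e-04 -1.26136189e-03 -9.99999180e-01]] 0.0
top [[452.74364262240766, 0.0, 252.01624348830384], [0.0, 452.74364262240766, 190.95896648351393], [0.0, 0.0, 1.0]] [[0.018, 0.986, -0.169, 0.353], [-1.0, 0.021, 0.014, -0.075], [0.018, 0.168, 0.986, 1.18], [0.0, 0.0, 0.0, 1.0]] 0.9959208170572916
scene [[401.6704136340523, 0.0, 251.94081502360768], [0.0, 401.6704136340523, 193.1411682014231], [0.0, 0.0, 1.0]] [[-0.565, -0.626, 0.537, 1.205], [0.825, -0.431, 0.366, 0.36], [0.003, 0.65, 0.76, 0.979], [0.0, 0.0, 0.0, 1.0]] 0.996002197265625
```

View pics/top.png

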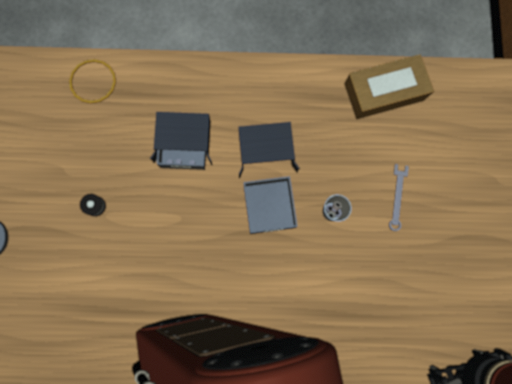

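View pics/scene.png

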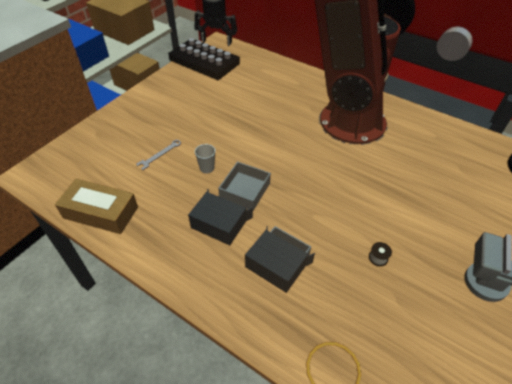

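The top view shows the empty holder around (267,145), the bin at (270,205), the cup with its nuts at (337,208), the spool at (93,205), the spanner at (398,198), and the full holder at (182,140). The scene view agrees. I'll measure next.

```bash
python3 - <<'E'
from h import *
z=np.load("top.npz");P=cloud(z["d"],z["K"],z["T"]);H=P[...,2]
print("bench z",np.median(H[240:270,200:320]))
def box(n,r0,r1,c0,c1,lo,hi):
    m=np.zeros(H.shape,np.uint8); m[r0:r1,c0:c1]=(H[r0:r1,c0:c1]>lo)&(H[r0:r1,c0:c1]<hi)
    X=P[m>0]; (c,s,a)=cv2.minAreaRect((X[:,:2]*1000).astype(np.float32)); print(n,len(X),np.round(c,1),np.round(s,1),round(a,2),"z",np.percentile(X[:,2],[5,50,95]).round(3)); return X
box("bin",172,240,238,303,.038,.06)
box("holder roof",115,166,232,300,.058,.075)
box("full roof",105,150,150,215,.058,.075)
box("holder+cheeks",115,180,232,303,.03,.075)
X=box("cup rim",190,225,318,356,.07,.09);print(cv2.minEnclosingCircle((X[:,:2]*1000).astype(np.float32)))
box("cup all",190,228,318,356,.02,.09)
box("spool",190,220,75,110,.03,.05)
box("wrench",160,235,385,412,.004,.03)
a=z["p"][90:245,140:420,::-1]; cv2.imwrite("pics/crop.png",cv2.resize(a,None,fx=2.8,fy=2.8,interpolation=cv2.INTER_CUBIC))
E
```

```text
bench z 0.0002539375196287663
bin 400 [ 527.7 -132.8] [158.1 128.2] 8.98 z [0.041 0.05  0.053]
holder roof 2050 [ 671.2 -126.6] [102.3 136.2] 6.88 z [0.063 0.066 0.07 ]
full roof 2035 [697.1  91.2] [137.  101.8] 89.3 z [0.062 0.066 0.07 ]
holder+cheeks 2182 [ 652.3 -132.7] [150.3 154.4] 1.94 z [0.052 0.066 0.07 ]
cup rim 151 [ 505.4 -302.9] [64.8 66.2] 3.43 z [0.071 0.079 0.082]
((505.1916809082031, -302.9256896972656), 33.53968811035156)
cup all 570 [ 505.4 -302.9] [64.8 66.2] 3.43 z [0.025 0.043 0.081]
spool 387 [507.7 316.3] [54.7 54.7] 5.11 z [0.037 0.04  0.044]
wrench 529 [ 549.8 -477.2] [ 68.2 189.7] 85.42 z [0.004 0.007 0.011]
```

View pics/crop.png

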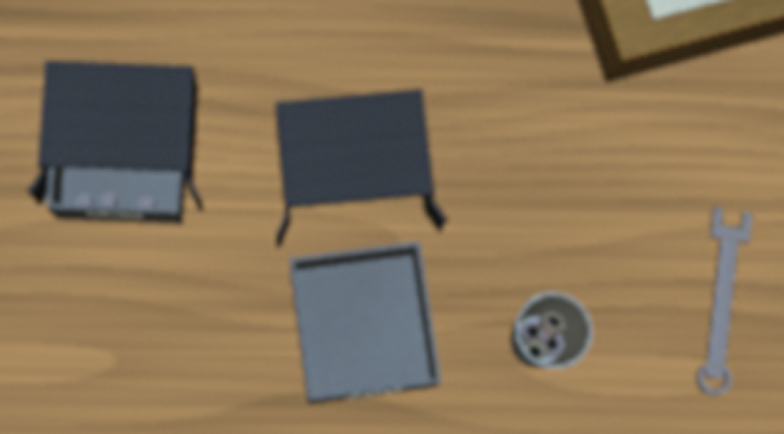

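```bash
cat >> h.py <<'E'
def ray(uv,h,K,T):
    uv=np.atleast_2d(uv).astype(float); D=np.c_[(uv[:,0]-K[0,2])/K[0,0],-(uv[:,1]-K[1,2])/K[1,1],-np.ones(len(uv))]@T[:3,:3].T
    return T[:3,3]+D*((h-T[2,3])/D[:,2])[:,None]
E
python3 - <<'E'
from h import *
z=np.load("top.npz");K,T=z["K"],z["T"]
def quad(n,q,h):
    c=ray(np.array(q)/2.8+[140-.32,90-.32],h,K,T)[:,:2]; tl,tr,br,bl=c
    ax=lambda v:np.degrees(np.arctan2(v[1],v[0]))
    print(n,"c",c.mean(0).round(4),"sides T,R,B,L",[round(np.linalg.norm(v)*1000) for v in(tr-tl,br-tr,bl-br,tl-bl)],"yaw",[round(a,1) for a in(ax(tl-bl),ax(tr-br),ax(tl-tr)-90,ax(bl-br)-90)],(c*1000).round().tolist())
quad("bin",[(292,260),(418,243),(438,383),(309,402)],.05)
quad("hold",[(277,102),(421,91),(431,194),(287,205)],.066)
quad("full",[(46,62),(193,67),(190,178),(40,167)],.066)
P=cloud(z["d"],K,T);H=P[...,2]
# roof: rows of points; fit front/back/side edges by percentiles in a rotated frame
m=np.zeros(H.shape,bool);m[115:166,232:300]=np.abs(H[115:166,232:300]-.066)<.004
X=P[m][:,:2]
# min area over yaw, robust
def rob(X,lo,hi):
    b=[]
    for a in np.arange(lo,hi,.25):
        r=np.radians(a);R=np.array([[np.cos(r),-np.sin(r)],[np.sin(r),np.cos(r)]]);Y=X@R
        e=np.percentile(Y,[.7,99.3],axis=0);b.append((np.prod(e[1]-e[0]),a,R@e.mean(0),e[1]-e[0]))
    return min(b,key=lambda t:t[0])
print("roof",rob(X,-5,15))
m[:]=False;m[176:240,238:303]=(H[176:240,238:303]>.003)
g=cv2.connectedComponentsWithStats(m.astype(np.uint8));l=1+np.argmax(g[2][1:,4]);print(g[2])
m=g[1]==l;X=P[m]
print("bin",rob(X[:,:2],-2,18))
E
```

```text
bin c [ 0.5126 -0.1372] sides T,R,B,L [116, 129, 117, 129] yaw [np.float64(7.9), np.float64(8.2), np.float64(9.0), np.float64(9.5)] [[567.0, -71.0], [586.0, -185.0], [458.0, -204.0], [439.0, -89.0]]
hold c [ 0.6694 -0.1252] sides T,R,B,L [132, 97, 130, 97] yaw [np.float64(6.6), np.float64(5.6), np.float64(5.9), np.float64(5.7)] [[711.0, -54.0], [724.0, -186.0], [628.0, -195.0], [615.0, -65.0]]
full c [0.6922 0.0905] sides T,R,B,L [134, 105, 136, 99] yaw [np.float64(-0.1), np.float64(0.5), np.float64(-0.7), np.float64(-3.0)] [[744.0, 158.0], [742.0, 23.0], [638.0, 23.0], [645.0, 158.0]]
roof (np.float64(0.013306271894940526), np.float64(6.75), array([ 0.67054938, -0.12658485]), array([0.09922052, 0.13410806]))
[[     0      0    512    384 194431]
 [   238    176      4      3      6]
 [   246    176      1      1      1]
 [   252    176      2      2      2]
 [   255    176      1      1      1]
 [   258    177      1      1      1]
 [   242    176     56     59   2015]
 [   292    177      1      2      2]
 [   294    177      1      1      1]
 [   238    179      2      1      2]
 
[... 2844 characters left out ...]
  1]
 [   267    236      3      3      4]
 [   272    236      1      1      1]
 [   281    236      1      1      1]
 [   288    236      1      1      1]
 [   291    237      1      1      1]
 [   239    239      2      1      2]
 [   243    239      1      1      1]
 [   253    239      1      1      1]
 [   261    238      3      2      3]
 [   273    239      1      1      1]
 [   276    238      1      2      2]
 [   279    238      2      1      2]
 [   284    238      1      1      1]
 [   287    238      1      1      1]
 [   294    239      1      1      1]]
bin (np.float64(0.015605535690587362), np.float64(8.75), array([ 0.51476528, -0.13834008]), array([0.13071879, 0.1193825 ]))
```

```bash
cat >> h.py <<'E'
from scipy.spatial.transform import Rotation as Ro
def tool(A,dep,roll=0):
    a,e=np.radians([A,dep]); z=np.array([np.cos(e)*np.cos(a),np.cos(e)*np.sin(a),-np.sin(e)]); y=np.array([-np.sin(a),np.cos(a),0])
    return np.c_[np.cross(y,z),y,z]@Ro.from_euler("z",roll,degrees=True).as_matrix()
def plan(p1,R1,n,p0=None,R0=None,q=2):
    "constant row (rot,slide) that, n times over, brings the tool to p1,R1"
    s=manip.state(); p0=np.array(s["tcp_pos"]) if p0 is None else p0; R0=np.array(s["ee_rot"]) if R0 is None else R0
    w=Ro.from_matrix(R0.T@R1).as_rotvec()/n; r=Ro.from_rotvec(w).as_matrix()
    M=sum(np.linalg.matrix_power(r,k) for k in range(n)); v=np.linalg.solve(M,R0.T@(np.array(p1)-p0))
    print(n,"rot",np.round(np.degrees(w)/4,q).tolist(),"slide",np.round(v/.025,q).tolist())
    P=[p0];R=R0
    for k in range(n): P.append(P[-1]+R@v);R=R@r
    print("  via",np.round(P[n//3],3),np.round(P[2*n//3],3)); return np.array(p1),R1
E
python3 - <<'E'
from h import *
R=tool(-35,30);t=R[:,2]; f=np.array([.505,-.303,.055])+.025*t
print(f,manip.state()["joints"])
p,R=plan(f-.2*t,R,36)
plan(f,R,12,p,R)
E
```

```text
[ 0.52273516 -0.31541829  0.0425    ] [-1.36425222e+00  2.91172360e-01 -1.54052863e-01  1.12667680e+00
  1.20611742e-05  1.43152905e+00]
36 rot [-0.45, -0.23, -0.77] slide [0.44, 0.15, -0.09]
  via [ 0.31  -0.448  0.247] [ 0.386 -0.332  0.221]
12 rot [0.0, 0.0, 0.0] slide [-0.0, 0.0, 0.67]
  via [ 0.428 -0.249  0.109] [ 0.475 -0.282  0.076]
```

Call:
servo_tool(
  motion=[
    {"rot": [-0.45,-0.23,-0.77],"slide": [0.44,0.15,-0.09],"hand": 1},
    {"rot": [-0.45,-0.23,-0.77],"slide": [0.44,0.15,-0.09],"hand": 1},
    {"rot": [-0.45,-0.23,-0.77],"slide": [0.44,0.15,-0.09],"hand": 1},
    {"rot": [-0.45,-0.23,-0.77],"slide": [0.44,0.15,-0.09],"hand": 1},
    {"rot": [-0.45,-0.23,-0.77],"slide": [0.44,0.15,-0.09],"hand": 1},
    {"rot": [-0.45,-0.23,-0.77],"slide": [0.44,0.15,-0.09],"hand": 1},
    {"rot": [-0.45,-0.23,-0.77],"slide": [0.44,0.15,-0.09],"hand": 1},
    {"rot": [-0.45,-0.23,-0.77],"slide": [0.44,0.15,-0.09],"hand": 1},
    {"rot": [-0.45,-0.23,-0.77],"slide": [0.44,0.15,-0.09],"hand": 1},
    {"rot": [-0.45,-0.23,-0.77],"slide": [0.44,0.15,-0.09],"hand": 1},
    {"rot": [-0.45,-0.23,-0.77],"slide": [0.44,0.15,-0.09],"hand": 1},
    {"rot": [-0.45,-0.23,-0.77],"slide": [0.44,0.15,-0.09],"hand": 1},
    {"rot": [-0.45,-0.23,-0.77],"slide": [0.44,0.15,-0.09],"hand": 1},
    {"rot": [-0.45,-0.23,-0.77],"slide": [0.44,0.15,-0.09],"hand": 1},
    {"rot": [-0.45,-0.23,-0.77],"slide": [0.44,0.15,-0.09],"hand": 1},
    {"rot": [-0.45,-0.23,-0.77],"slide": [0.44,0.15,-0.09],"hand": 1},
    {"rot": [-0.45,-0.23,-0.77],"slide": [0.44,0.15,-0.09],"hand": 1},
    {"rot": [-0.45,-0.23,-0.77],"slide": [0.44,0.15,-0.09],"hand": 1},
  ],
)

```text
clock: 1.6
tcp_pos: [0.3554, -0.3946, 0.2429]
ee_rot: [[0.275, 0.938, 0.21], [0.836, -0.126, -0.534], [-0.474, 0.322, -0.819]]
force: [0.1, 0.6, -0.1]
width: 0.0854
grip_force: 0.0
```

```bash
python3 - <<'E'
from h import *
s=manip.state();print(s["tcp_pos"],s["joints"],s["clock"],s["force"])
R=tool(-35,30);t=R[:,2]; f=np.array([.505,-.303,.055])+.025*t
p,R=plan(f-.2*t,R,18)
E
```

```text
[ 0.35537251 -0.39462873  0.24290061] [-0.85934304 -0.09186259 -0.77712737  0.30158448 -0.19066848  0.87613493] 1.6 [ 0.11082896  0.56648132 -0.1447478 ]
18 rot [-0.45, -0.23, -0.78] slide [0.45, 0.16, -0.08]
  via [ 0.385 -0.332  0.223] [ 0.393 -0.27   0.189]
```

Call:
servo_tool(
  motion=[
    {"rot": [-0.45,-0.23,-0.77],"slide": [0.44,0.15,-0.09],"hand": 1},
    {"rot": [-0.45,-0.23,-0.77],"slide": [0.44,0.15,-0.09],"hand": 1},
    {"rot": [-0.45,-0.23,-0.77],"slide": [0.44,0.15,-0.09],"hand": 1},
    {"rot": [-0.45,-0.23,-0.77],"slide": [0.44,0.15,-0.09],"hand": 1},
    {"rot": [-0.45,-0.23,-0.77],"slide": [0.44,0.15,-0.09],"hand": 1},
    {"rot": [-0.45,-0.23,-0.77],"slide": [0.44,0.15,-0.09],"hand": 1},
    {"rot": [-0.45,-0.23,-0.77],"slide": [0.44,0.15,-0.09],"hand": 1},
    {"rot": [-0.45,-0.23,-0.77],"slide": [0.44,0.15,-0.09],"hand": 1},
    {"rot": [-0.45,-0.23,-0.77],"slide": [0.44,0.15,-0.09],"hand": 1},
    {"rot": [-0.45,-0.23,-0.77],"slide": [0.44,0.15,-0.09],"hand": 1},
    {"rot": [-0.45,-0.23,-0.77],"slide": [0.44,0.15,-0.09],"hand": 1},
    {"rot": [-0.45,-0.23,-0.77],"slide": [0.44,0.15,-0.09],"hand": 1},
    {"rot": [-0.45,-0.23,-0.77],"slide": [0.44,0.15,-0.09],"hand": 1},
    {"rot": [-0.45,-0.23,-0.77],"slide": [0.44,0.15,-0.09],"hand": 1},
    {"rot": [-0.45,-0.23,-0.77],"slide": [0.44,0.15,-0.09],"hand": 1},
    {"rot": [-0.45,-0.23,-0.77],"slide": [0.44,0.15,-0.09],"hand": 1},
    {"rot": [-0.45,-0.23,-0.77],"slide": [0.44,0.15,-0.09],"hand": 1},
    {"rot": [-0.45,-0.23,-0.77],"slide": [0.44,0.15,-0.09],"hand": 1},
    {"rot": [0,0,0],"slide": [0,0,0],"hand": 1},
  ],
)

```text
clock: 3.18
tcp_pos: [0.4297, -0.2326, 0.2243]
ee_rot: [[-0.47, 0.59, 0.656], [0.351, 0.807, -0.474], [-0.81, 0.007, -0.587]]
force: [0.8, -0.8, 0.8]
width: 0.0854
grip_force: 0.0
```

```bash
python3 - <<'E'
from h import *
s=manip.state();print(s["tcp_pos"],s["joints"],s["clock"],s["force"])
R=tool(-35,30);t=R[:,2]; f=np.array([.505,-.303,.055])+.025*t
plan(f,R,12,q=3)
p,d,K,T=cap("wrist"); save("w1",p); P=cloud(d,K,T);m=(abs(P[...,2]-.08)<.006)&(abs(P[...,0]-.505)<.06)&(abs(P[...,1]+.303)<.06)
X=P[m];print(len(X)); 
if len(X)>10: print(cv2.minEnclosingCircle((X[:,:2]*1000).astype(np.float32)))
E
```

```text
[ 0.4297061  -0.23259903  0.22425785] [-0.66991354 -0.22598091 -1.29935781 -0.44563212  0.03575977 -0.01696495] 3.1833 [ 0.78072571 -0.75834587  0.835746  ]
12 rot [-0.015, -0.124, -0.02] slide [0.281, -0.046, 0.677]
  via [ 0.459 -0.259  0.162] [ 0.49  -0.287  0.102]
1215
((503.3658447265625, -300.6635437011719), 34.31718826293945)
```

View pics/w1.png

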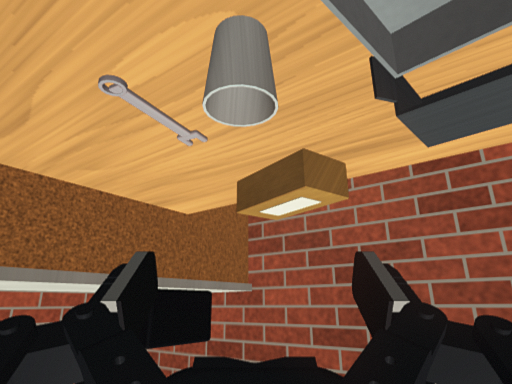

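```bash
python3 - <<'E'
from h import *
R=tool(-35,30);t=R[:,2]; f=np.array([.504,-.302,.055])+.025*t
p,R=plan(f-.09*t,R,8)
plan(f,R,6,p,R,q=3)
E
```

```text
8 rot [-0.03, -0.19, -0.04] slide [0.45, -0.07, 0.56]
  via [ 0.435 -0.242  0.19 ] [ 0.446 -0.255  0.138]
6 rot [0.0, 0.0, 0.0] slide [0.0, -0.0, 0.6]
  via [ 0.479 -0.285  0.073] [ 0.5   -0.3    0.058]
```

Call:
servo_tool(
  motion=[
    {"rot": [-0.03,-0.19,-0.04],"slide": [0.45,-0.07,0.56],"hand": 1},
    {"rot": [-0.03,-0.19,-0.04],"slide": [0.45,-0.07,0.56],"hand": 1},
    {"rot": [-0.03,-0.19,-0.04],"slide": [0.45,-0.07,0.56],"hand": 1},
    {"rot": [-0.03,-0.19,-0.04],"slide": [0.45,-0.07,0.56],"hand": 1},
    {"rot": [-0.03,-0.19,-0.04],"slide": [0.45,-0.07,0.56],"hand": 1},
    {"rot": [-0.03,-0.19,-0.04],"slide": [0.45,-0.07,0.56],"hand": 1},
    {"rot": [-0.03,-0.19,-0.04],"slide": [0.45,-0.07,0.56],"hand": 1},
    {"rot": [-0.03,-0.19,-0.04],"slide": [0.45,-0.07,0.56],"hand": 1},
    {"rot": [0,0,0],"slide": [0,0,0],"hand": 1},
  ],
)

```text
clock: 3.98
tcp_pos: [0.5022, -0.2888, 0.1248]
ee_rot: [[-0.468, 0.579, 0.668], [0.327, 0.815, -0.477], [-0.821, -0.004, -0.571]]
force: [-1.4, 0.4, -0.1]
width: 0.0856
grip_force: 0.0
```

```bash
python3 - <<'E'
from h import *
s=manip.state();print(s["joints"],s["force"])
R=tool(-35,30);t=R[:,2]; f=np.array([.504,-.302,.055])+.025*t
print(f-.09*t)
plan(f,R,6,q=3)
E
```

```text
[-0.67206187  0.39728419 -1.29777183 -1.086695    0.0424487  -0.03502634] [-1.37825779  0.39238285 -0.08981264]
[ 0.45788858 -0.26971244  0.0875    ]
6 rot [-0.019, -0.201, 0.001] slide [0.35, -0.063, 0.47]
  via [ 0.508 -0.297  0.097] [ 0.515 -0.305  0.07 ]
```

```bash
cat > k.py <<'E'
import numpy as np
from scipy.optimize import least_squares
D=[((-1.36425,.29117,-.15405,1.12668),(.17786,-.4935,.23075)),((-.66991,-.22598,-1.29936,-.44563),(.42971,-.2326,.22426)),((-.67206,.39728,-1.29777,-1.0867),(.5022,-.2888,.1248))]
def fk(q,k):
    rs,zs,L1,L2,L=k; a,b,c=q[1],q[1]-q[2],q[1]-q[2]+q[3]
    return np.array([rs+L1*np.sin(a)+L2*np.cos(b)+L*np.cos(c),zs+L1*np.cos(a)-L2*np.sin(b)-L*np.sin(c)])
def rz(q,p): return np.array([p[0]*np.cos(q[0])+p[1]*np.sin(q[0]),p[2]])
f=least_squares(lambda k:np.concatenate([fk(q,k)-rz(q,p) for q,p in D]),[0,.25,.3,.3,.2])
k=f.x
if __name__=="__main__":
    print(k,f.fun)
    az=np.radians(-36)
    for h in(.045,.055,.062):
      for dep in(0,15,30,45,60,75,90):
        e=np.radians(dep); r=np.hypot(.504,.302); r=np.sqrt(r*r-.0727**2)+.025*np.cos(e); z=h-.025*np.sin(e)
        g=least_squares(lambda x:fk((0,x[0],x[1],e-x[0]+x[1]),k)-[r,z],[.3,-.9]); q=g.x
        print(h,dep,np.round([q[0],q[1],e-q[0]+q[1]],2),np.abs(g.fun).max().round(4))
E
python3 k.py
```

```text
[-0.35564301  0.5590433   0.82923458  0.72054036  0.83653238] [ 0.01229754 -0.02421293 -0.00184865  0.01839398 -0.01044889  0.00581895]
0.045 0 [ 1.86 -0.89 -2.75] 0.0
0.045 15 [ 1.63 -1.15 -2.51] 0.0
0.045 30 [ 1.01 -1.26 -1.75] 0.0
0.045 45 [ 0.36 -1.11 -0.68] 0.0
0.045 60 [ 0.21 -0.84  0.  ] 0.0
0.045 75 [ 0.29 -0.53  0.49] 0.0
0.045 90 [ 0.46 -0.2   0.91] 0.0
0.055 0 [ 1.86 -0.9  -2.76] 0.0
0.055 15 [ 1.62 -1.16 -2.52] 0.0
0.055 30 [ 0.98 -1.27 -1.73] 0.0
0.055 45 [ 0.33 -1.11 -0.65] 0.0
0.055 60 [ 0.19 -0.83  0.02] 0.0
0.055 75 [ 0.28 -0.52  0.51] 0.0
0.055 90 [ 0.46 -0.19  0.92] 0.0
0.062 0 [ 1.85 -0.91 -2.76] 0.0
0.062 15 [ 1.61 -1.17 -2.52] 0.0
0.062 30 [ 0.96 -1.27 -1.71] 0.0
0.062 45 [ 0.31 -1.11 -0.63] 0.0
0.062 60 [ 0.18 -0.83  0.04] 0.0
0.062 75 [ 0.27 -0.52  0.52] 0.0
0.062 90 [ 0.45 -0.19  0.93] 0.0
```

```bash
cat > k.py <<'E'
import numpy as np
from scipy.optimize import least_squares
D=[((-1.36425,.29117,-.15405),(.17786,-.4935,.23075),(0,0.00126,-1)),((-.66991,-.22598,-1.29936),(.42971,-.2326,.22426),(.656,-.474,-.587)),((-.67206,.39728,-1.29777),(.5022,-.2888,.1248),(.668,-.477,-.571)),((-.85934,-.09186,-.77713),(.35537,-.39463,.2429),(.21,-.534,-.819))]
def wr(q,k):
    rs,zs,L1,L2,L3=k[:5]; a,b=q[1],q[1]-q[2]
    return np.array([rs+L1*np.sin(a)+L2*np.cos(b)+L3*np.sin(b),zs+L1*np.cos(a)-L2*np.sin(b)+L3*np.cos(b)])
def rz(q,p): return np.array([p[0]*np.cos(q[0])+p[1]*np.sin(q[0]),p[2]])
f=least_squares(lambda k:np.concatenate([wr(q,k)-rz(q,np.array(p)-k[5]*np.array(t)) for q,p,t in D]+[1e-3*(k-[0,.25,.3,.3,0,.2])]),[0,.25,.3,.3,0,.2])
k=f.x
if __name__=="__main__":
    print(k.round(3),f.fun[:8].round(4))
    for h in(.05,.06):
      for dep in(0,15,30,45,60,75,90):
        e=np.radians(dep); r=np.hypot(.504,.302); r=np.sqrt(r*r-.0727**2)+(.025-k[5])*np.cos(e); z=h-(.025-k[5])*np.sin(e)
        g=least_squares(lambda x:wr((0,x[0],x[1]),k)-[r,z],[.3,-.7],bounds=([-.91,-1.3],[1.74,1.37])); q=g.x
        print(h,dep,np.round([q[0],q[1],e-q[0]+q[1]],2),np.abs(g.fun).max().round(4),"wrist",round(r,3),round(z,3))
E
python3 k.py
```

```text
[-0.002  0.3    0.511  0.387  0.059  0.446] [ 0.0002 -0.0008  0.0003 -0.0003 -0.0002 -0.     -0.0003  0.0012]
0.05 0 [ 1.69 -1.1  -2.79] 0.0 wrist 0.162 0.05
0.05 15 [ 1.43 -1.29 -2.45] 0.0 wrist 0.176 0.159
0.05 30 [ 0.94 -1.3  -1.71] 0.0 wrist 0.218 0.261
0.05 45 [ 0.54 -1.12 -0.87] 0.0 wrist 0.285 0.348
0.05 60 [ 0.41 -0.86 -0.23] 0.0 wrist 0.372 0.415
0.05 75 [ 0.46 -0.57  0.28] 0.0 wrist 0.474 0.457
0.05 90 [ 0.59 -0.26  0.72] 0.0 wrist 0.583 0.471
0.06 0 [ 1.68 -1.12 -2.8 ] 0.0 wrist 0.162 0.06
0.06 15 [ 1.4  -1.3  -2.44] 0.0012 wrist 0.176 0.169
0.06 30 [ 0.9  -1.3  -1.67] 0.0005 wrist 0.218 0.271
0.06 45 [ 0.5  -1.12 -0.83] 0.0 wrist 0.285 0.358
0.06 60 [ 0.39 -0.86 -0.2 ] 0.0 wrist 0.372 0.425
0.06 75 [ 0.44 -0.56  0.3 ] 0.0 wrist 0.474 0.467
0.06 90 [ 0.58 -0.25  0.74] 0.0 wrist 0.583 0.481
```

```bash
cat >> k.py <<'E'
LO=np.array([-2.52,-.91,-1.3,-1.96,-1.52,-3.14]);HI=np.array([2.52,1.74,1.37,2.02,1.47,3.14]);OFF=.0727
from scipy.spatial.transform import Rotation as Ro
def base(j1,phi,j5):  # tool axes at j6=0: x down-ish,y left,z out
    c,s=np.cos(j1),np.sin(j1); r=np.array([c,s,0]);l=np.array([-s,c,0]);u=np.array([0,0,1.])
    z0=np.cos(phi)*r-np.sin(phi)*u; z=np.cos(j5)*z0+np.sin(j5)*l; y=np.cos(j5)*l-np.sin(j5)*z0
    return np.c_[np.cross(y,z),y,z]
def ik(p,R):
    t=R[:,2]; w=np.array(p)-k[5]*t; rr=np.hypot(w[0],w[1])
    if rr<OFF: return None
    j1=np.arctan2(w[1],w[0])-np.arcsin(OFF/rr); rad=np.sqrt(rr*rr-OFF**2)
    lat=-np.sin(j1)*t[0]+np.cos(j1)*t[1]; fr=np.cos(j1)*t[0]+np.sin(j1)*t[1]
    j5=np.arcsin(lat); phi=np.arctan2(-t[2],fr)
    # planar 2R: elbow up
    dr,dz=rad-k[0],w[2]-k[1]; a=k[2]; b=np.hypot(k[3],k[4]); g=np.arctan2(k[4],k[3]); d=np.hypot(dr,dz)
    ca=(a*a+d*d-b*b)/(2*a*d)
    if abs(ca)>1: return None
    el=np.arctan2(dz,dr)+np.arccos(ca); j2=np.pi/2-el
    fz=np.arctan2(dz-a*np.sin(el),dr-a*np.cos(el)); j3=j2-(g-fz)  # forearm elev = g-(j2-j3)
    j4=phi-j2+j3
    M=base(j1,phi,j5).T@R; j6=np.arctan2(M[1,0],M[0,0])
    return np.array([j1,j2,j3,j4,j5,j6])
def marg(q): return -9 if q is None else np.minimum(q-LO,HI-q).min()
E
python3 - <<'E'
from k import *
from h import tool,manip
s=manip.state();print(ik(s["tcp_pos"],np.array(s["ee_rot"])).round(3),np.round(s["joints"],3))
print("grasp")
for A in range(-110,61,10):
    print(A,end=": ")
    for e in(20,25,30,35,40,50):
        R=tool(A,e);q=ik(np.array([.504,-.302,.057])+.025*R[:,2],R); print(e,round(marg(q),2),end="  ")
    print()
print("pour grasp pt (.51,-.15,.15), roll0")
for A in range(-110,61,10):
    print(A,end=": ")
    for e in(-20,-10,0,10,20,30):
        R=tool(A,e);q=ik(np.array([.51,-.15,.15])+.025*R[:,2],R); print(e,round(marg(q),2),None if q is None else round(q[5],2),end="  ")
    print()
E
```

```text
[-0.696  0.397 -1.302 -1.09   0.062 -0.049] [-0.672  0.397 -1.298 -1.087  0.042 -0.035]
grasp
-110: 20 0.43  25 0.49  30 0.54  35 0.61  40 0.68  50 0.83  
-100: 20 0.35  25 0.42  30 0.49  35 0.57  40 0.65  50 0.82  
-90: 20 0.3  25 0.39  30 0.47  35 0.56  40 0.65  50 0.75  
-80: 20 0.32  25 0.42  30 0.51  35 0.57  40 0.58  50 0.62  
-70: 20 0.41  25 0.4  30 0.4  35 0.41  40 0.43  50 0.5  
-60: 20 0.25  25 0.24  30 0.25  35 0.27  40 0.3  50 0.4  
-50: 20 0.06  25 0.1  30 0.11  35 0.14  40 0.19  50 0.32  
-40: 20 -0.24  25 -0.01  30 0.01  35 0.06  40 0.12  50 0.27  
-30: 20 -0.31  25 -0.05  30 -0.02  35 0.03  40 0.09  50 0.25  
-20: 20 -0.02  25 0.0  30 0.03  35 0.07  40 0.13  50 0.28  
-10: 20 0.13  25 0.12  30 0.13  35 0.16  40 0.21  50 0.33  
0: 20 0.27  25 0.27  30 0.27  35 0.29  40 0.32  50 0.42  
10: 20 0.25  25 0.34  30 0.42  35 0.44  40 0.46  50 0.52  
20: 20 0.31  25 0.37  30 0.44  35 0.52  40 0.6  50 0.64  
30: 20 0.39  25 0.44  30 0.49  35 0.56  40 0.62  50 0.77  
40: 20 0.48  25 0.52  30 0.56  35 0.61  40 0.67  50 0.8  
50: 20 0.47  25 0.58  30 0.64  35 0.68  40 0.73  50 0.
[... 1124 characters left out ...]
0 -0.41 -0.44  30 -0.15 -0.46  
0: -20 -1.72 0.92  -10 -1.73 0.88  0 -0.87 0.0  10 -0.12 -0.88  20 -0.13 -0.92  30 -0.04 -0.85  
10: -20 -2.01 1.48  -10 -2.37 1.84  0 -3.62 3.14  10 0.07 -1.84  20 0.05 -1.48  30 0.1 -1.26  
20: -20 -2.21 1.94  -10 -2.65 2.41  0 -3.32 3.14  10 0.16 -2.41  20 0.23 -1.94  30 0.26 -1.63  
30: -20 -2.28 2.24  -10 -2.65 2.65  0 -3.08 3.14  10 0.26 -2.65  20 0.33 -2.24  30 0.42 -1.93  
40: -20 -2.27 2.44  -10 -2.57 2.78  0 -2.89 3.14  10 0.36 -2.78  20 0.41 -2.44  30 0.51 -2.16  
50: -20 -2.22 2.58  -10 -2.46 2.85  0 -2.72 3.14  10 0.29 -2.85  20 0.5 -2.58  30 0.57 -2.33  
60: -20 -2.14 2.68  -10 -2.35 2.91  0 -2.56 3.14  10 0.23 -2.91  20 0.46 -2.68  30 0.65 -2.47
```

```bash
cat >> k.py <<'E'
def path(p0,R0,p1,R1,n):
    "worst margin and joint step along plan()'s screw, lowest z"
    w=Ro.from_matrix(R0.T@R1).as_rotvec()/n; r=Ro.from_rotvec(w).as_matrix()
    M=sum(np.linalg.matrix_power(r,i) for i in range(n)); v=np.linalg.solve(M,R0.T@(p1-p0)); p,R=p0,R0; Q=[ik(p,R)];Z=[p]
    for i in range(n): p=p+R@v;R=R@r;Q.append(ik(p,R));Z.append(p)
    if any(q is None for q in Q): print("  unreachable");return
    Q=np.array(Q);s=np.abs(np.diff(Q,axis=0)).max(0)*12/np.array([2.22,2.22,2.79,3.14,3.14,3.14])
    print("  margin",round(min(map(marg,Q)),2),"speed share",s.round(2),"end q",Q[-1].round(2),"zmin",min(z[2] for z in Z).round(3), "mid",Z[n//2].round(3))
E
python3 - <<'E'
from h import *; import k as kk; from k import *
s=manip.state();p0=np.array(s["tcp_pos"]);R0=np.array(s["ee_rot"]);q=s["joints"];w=p0-k[5]*R0[:,2]
print("OFF",-np.sin(q[0])*w[0]+np.cos(q[0])*w[1])
T=np.array(manip.camera_info("wrist")["T"]);print("cam in tool",(R0.T@(T[:3,3]-p0)).round(3))
g=np.array([.504,-.302,.057]);Rg=tool(30,25,180);f=g+.025*Rg[:,2];st=f-.12*Rg[:,2]
print("cup f",f.round(3),ik(f,Rg).round(2));print("st",st.round(3),ik(st,Rg).round(2))
for roll in (0,30,60,90,120,150,180,-150,-120,-90):
  for A in(-30,0):
    R1=tool(A,75,roll);p1=np.array([.42,-.33,.25]);q=ik(p1,R1);print(A,roll,q.round(2),round(marg(q),2))
E
```

```text
OFF 0.06771377214224872
cam in tool [ 0.077  0.    -0.144]
cup f [ 0.524 -0.291  0.046] [-1.37  0.92 -0.51  0.74  1.03  0.9 ]
st [ 0.429 -0.345  0.097] [-1.56  0.84 -0.44  1.1   0.91  0.65]
-30 0 [-0.88  0.09 -0.4   0.84  0.09 -0.34] 0.9
0 0 [-0.99  0.14 -0.33  0.95  0.22 -0.97] 0.97
-30 30 [-0.88  0.09 -0.4   0.84  0.09  0.18] 0.9
0 30 [-0.99  0.14 -0.33  0.95  0.22 -0.45] 0.97
-30 60 [-0.88  0.09 -0.4   0.84  0.09  0.7 ] 0.9
0 60 [-0.99  0.14 -0.33  0.95  0.22  0.08] 0.97
-30 90 [-0.88  0.09 -0.4   0.84  0.09  1.23] 0.9
0 90 [-0.99  0.14 -0.33  0.95  0.22  0.6 ] 0.97
-30 120 [-0.88  0.09 -0.4   0.84  0.09  1.75] 0.9
0 120 [-0.99  0.14 -0.33  0.95  0.22  1.12] 0.97
-30 150 [-0.88  0.09 -0.4   0.84  0.09  2.27] 0.87
0 150 [-0.99  0.14 -0.33  0.95  0.22  1.65] 0.97
-30 180 [-0.88  0.09 -0.4   0.84  0.09  2.8 ] 0.34
0 180 [-0.99  0.14 -0.33  0.95  0.22  2.17] 0.97
-30 -150 [-0.88  0.09 -0.4   0.84  0.09 -2.96] 0.18
0 -150 [-0.99  0.14 -0.33  0.95  0.22  2.69] 0.45
-30 -120 [-0.88  0.09 -0.4   0.84  0.09 -2.44] 0.7
0 -120 [-0.99  0.14 -0.33  0.95  0.22 -3.07] 0.07
-30 -90 [-0.88  0.09 -0.4   0.84  0.09 -1.91] 0.9
0 -90 [-0.99  0.14 -0.33  0.95  0.22 -2.54] 0.6
```

```bash
sed -i 's/OFF=.0727/OFF=.0677/' k.py; cat > go.py <<'E'
from h import *; from k import *
def seq(W,p0=None,R0=None):
    s=manip.state(); p0=np.array(s["tcp_pos"]) if p0 is None else p0; R0=np.array(s["ee_rot"]) if R0 is None else R0
    for p,R,n in W:
        path(p0,R0,np.array(p),R,n); p0,R0=plan(np.array(p),R,n,p0,R0)
E
python3 - <<'E'
from go import *
Rg=tool(30,25,180);g=np.array([.504,-.302,.057]);f=g+.025*Rg[:,2]
seq([((.43,-.33,.25),tool(0,75,70),20),(f-.12*Rg[:,2],Rg,36),(f,Rg,10)])
E
```

```text
margin 0.0 speed share [0.1  0.48 0.23 0.63 0.05 0.11] end q [-0.96  0.16 -0.31  0.95  0.21  0.28] zmin 0.125 mid [ 0.463 -0.3    0.189]
20 rot [0.06, 0.55, 0.46] slide [-0.13, -0.11, -0.25]
  via [ 0.478 -0.293  0.163] [ 0.453 -0.307  0.208]
  margin 0.55 speed share [0.13 0.11 0.08 0.06 0.09 0.05] end q [-1.55  0.84 -0.43  1.09  0.92  0.66] zmin 0.097 mid [ 0.427 -0.364  0.176]
36 rot [-0.21, 0.33, 0.54] slide [-0.11, -0.07, 0.13]
  via [ 0.429 -0.358  0.203] [ 0.426 -0.363  0.149]
  margin 0.43 speed share [0.11 0.05 0.05 0.15 0.05 0.12] end q [-1.36  0.92 -0.51  0.73  1.04  0.91] zmin 0.046 mid [ 0.477 -0.318  0.072]
10 rot [0.0, 0.0, 0.0] slide [-0.0, 0.0, 0.48]
  via [ 0.458 -0.329  0.082] [ 0.486 -0.312  0.067]
```

Call:
servo_tool(
  motion=[
    {"rot": [0.06,0.55,0.46],"slide": [-0.13,-0.11,-0.25],"hand": 1},
    {"rot": [0.06,0.55,0.46],"slide": [-0.13,-0.11,-0.25],"hand": 1},
    {"rot": [0.06,0.55,0.46],"slide": [-0.13,-0.11,-0.25],"hand": 1},
    {"rot": [0.06,0.55,0.46],"slide": [-0.13,-0.11,-0.25],"hand": 1},
    {"rot": [0.06,0.55,0.46],"slide": [-0.13,-0.11,-0.25],"hand": 1},
    {"rot": [0.06,0.55,0.46],"slide": [-0.13,-0.11,-0.25],"hand": 1},
    {"rot": [0.06,0.55,0.46],"slide": [-0.13,-0.11,-0.25],"hand": 1},
    {"rot": [0.06,0.55,0.46],"slide": [-0.13,-0.11,-0.25],"hand": 1},
    {"rot": [0.06,0.55,0.46],"slide": [-0.13,-0.11,-0.25],"hand": 1},
    {"rot": [0.06,0.55,0.46],"slide": [-0.13,-0.11,-0.25],"hand": 1},
    {"rot": [0.06,0.55,0.46],"slide": [-0.13,-0.11,-0.25],"hand": 1},
    {"rot": [0.06,0.55,0.46],"slide": [-0.13,-0.11,-0.25],"hand": 1},
    {"rot": [0.06,0.55,0.46],"slide": [-0.13,-0.11,-0.25],"hand": 1},
    {"rot": [0.06,0.55,0.46],"slide": [-0.13,-0.11,-0.25],"hand": 1},
    {"rot": [0.06,0.55,0.46],"slide": [-0.13,-0.11,-0.25],"hand": 1},
    {"rot": [0.06,0.55,0.46],"slide": [-0.13,-0.11,-0.25],"hand": 1},
    {"rot": [0.06,0.55,0.46],"slide": [-0.13,-0.11,-0.25],"hand": 1},
    {"rot": [0.06,0.55,0.46],"slide": [-0.13,-0.11,-0.25],"hand": 1},
    {"rot": [0.06,0.55,0.46],"slide": [-0.13,-0.11,-0.25],"hand": 1},
    {"rot": [0.06,0.55,0.46],"slide": [-0.13,-0.11,-0.25],"hand": 1},
  ],
)

```text
clock: 5.65
tcp_pos: [0.4307, -0.3284, 0.2566]
ee_rot: [[-0.337, 0.903, 0.265], [0.937, 0.35, -0.003], [-0.095, 0.247, -0.964]]
force: [-0.2, 0.1, -0.7]
width: 0.085
grip_force: 0.0
```

```bash
python3 - <<'E'
from go import *
s=manip.state();print(np.round(s["tcp_pos"],3),np.round(s["joints"],3))
Rg=tool(30,25,180);g=np.array([.504,-.302,.057]);f=g+.025*Rg[:,2]
seq([(f-.12*Rg[:,2],Rg,26)])
E
```

```text
[ 0.431 -0.328  0.257] [-0.913  0.152 -0.301  0.949  0.209  0.318]
  margin 0.55 speed share [0.18 0.16 0.11 0.09 0.13 0.07] end q [-1.55  0.84 -0.43  1.09  0.92  0.66] zmin 0.097 mid [ 0.428 -0.365  0.18 ]
26 rot [-0.3, 0.46, 0.76] slide [-0.15, -0.1, 0.19]
  via [ 0.43  -0.357  0.212] [ 0.426 -0.364  0.153]
```

Call:
servo_tool(
  motion=[
    {"rot": [-0.3,0.46,0.76],"slide": [-0.15,-0.1,0.19],"hand": 1},
    {"rot": [-0.3,0.46,0.76],"slide": [-0.15,-0.1,0.19],"hand": 1},
    {"rot": [-0.3,0.46,0.76],"slide": [-0.15,-0.1,0.19],"hand": 1},
    {"rot": [-0.3,0.46,0.76],"slide": [-0.15,-0.1,0.19],"hand": 1},
    {"rot": [-0.3,0.46,0.76],"slide": [-0.15,-0.1,0.19],"hand": 1},
    {"rot": [-0.3,0.46,0.76],"slide": [-0.15,-0.1,0.19],"hand": 1},
    {"rot": [-0.3,0.46,0.76],"slide": [-0.15,-0.1,0.19],"hand": 1},
    {"rot": [-0.3,0.46,0.76],"slide": [-0.15,-0.1,0.19],"hand": 1},
    {"rot": [-0.3,0.46,0.76],"slide": [-0.15,-0.1,0.19],"hand": 1},
    {"rot": [-0.3,0.46,0.76],"slide": [-0.15,-0.1,0.19],"hand": 1},
    {"rot": [-0.3,0.46,0.76],"slide": [-0.15,-0.1,0.19],"hand": 1},
    {"rot": [-0.3,0.46,0.76],"slide": [-0.15,-0.1,0.19],"hand": 1},
    {"rot": [-0.3,0.46,0.76],"slide": [-0.15,-0.1,0.19],"hand": 1},
    {"rot": [-0.3,0.46,0.76],"slide": [-0.15,-0.1,0.19],"hand": 1},
    {"rot": [-0.3,0.46,0.76],"slide": [-0.15,-0.1,0.19],"hand": 1},
    {"rot": [-0.3,0.46,0.76],"slide": [-0.15,-0.1,0.19],"hand": 1},
    {"rot": [-0.3,0.46,0.76],"slide": [-0.15,-0.1,0.19],"hand": 1},
    {"rot": [-0.3,0.46,0.76],"slide": [-0.15,-0.1,0.19],"hand": 1},
  ],
)

```text
clock: 7.15
tcp_pos: [0.4268, -0.3625, 0.1478]
ee_rot: [[0.276, 0.752, 0.599], [0.647, -0.606, 0.463], [0.711, 0.259, -0.654]]
force: [-0.3, 0.2, 0.3]
width: 0.0856
grip_force: 0.0
```

Call:
servo_tool(
  motion=[
    {"rot": [-0.3,0.46,0.76],"slide": [-0.15,-0.1,0.19],"hand": 1},
    {"rot": [-0.3,0.46,0.76],"slide": [-0.15,-0.1,0.19],"hand": 1},
    {"rot": [-0.3,0.46,0.76],"slide": [-0.15,-0.1,0.19],"hand": 1},
    {"rot": [-0.3,0.46,0.76],"slide": [-0.15,-0.1,0.19],"hand": 1},
    {"rot": [-0.3,0.46,0.76],"slide": [-0.15,-0.1,0.19],"hand": 1},
    {"rot": [-0.3,0.46,0.76],"slide": [-0.15,-0.1,0.19],"hand": 1},
    {"rot": [-0.3,0.46,0.76],"slide": [-0.15,-0.1,0.19],"hand": 1},
    {"rot": [-0.3,0.46,0.76],"slide": [-0.15,-0.1,0.19],"hand": 1},
    {"rot": [0,0,0],"slide": [0,0,0],"hand": 1},
  ],
)

```text
clock: 7.9
tcp_pos: [0.4297, -0.3426, 0.0979]
ee_rot: [[0.365, 0.494, 0.789], [0.203, -0.869, 0.451], [0.909, -0.004, -0.418]]
force: [-0.1, 0.9, -0.4]
width: 0.0858
grip_force: 0.0
```

```bash
python3 - <<'E'
from go import *
s=manip.state();print(np.round(s["tcp_pos"],3),np.round(s["joints"],3),s["force"])
p,d,K,T=cap("wrist"); save("w2",p); P=cloud(d,K,T);m=(abs(P[...,2]-.08)<.006)&(abs(P[...,0]-.505)<.06)&(abs(P[...,1]+.303)<.06)
X=P[m];print(len(X)); 
if len(X)>10: print(cv2.minEnclosingCircle((X[:,:2]*1000).astype(np.float32)),cv2.minAreaRect((X[:,:2]*1000).astype(np.float32)))
Rg=tool(30,25,180);g=np.array([.504,-.302,.057]);f=g+.025*Rg[:,2]
seq([(f,Rg,10)])
E
```

```text
[ 0.43  -0.343  0.098] [-1.369  0.793 -0.34   1.035  1.041  0.909] [-0.07150156  0.93311577 -0.44663767]
1965
((503.9863586425781, -301.61041259765625), 34.36284255981445) ((503.6504211425781, -301.63592529296875), (67.99813842773438, 66.69453430175781), 22.814834594726562)
  margin 0.43 speed share [0.11 0.05 0.04 0.15 0.05 0.12] end q [-1.36  0.92 -0.51  0.73  1.04  0.91] zmin 0.046 mid [ 0.477 -0.317  0.073]
10 rot [0.01, -0.01, -0.0] slide [-0.01, 0.0, 0.48]
  via [ 0.458 -0.328  0.083] [ 0.486 -0.312  0.067]
```

View pics/w2.png

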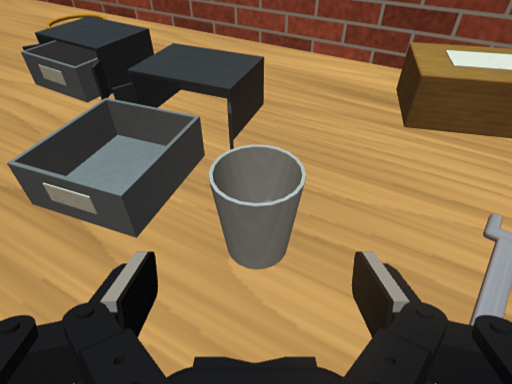

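The wrist view shows the cup at (257,205), centred between the fingers at columns 130 and 380. The bin is at upper left and its measured position agrees. Next I'll advance and grip.

Call:
servo_tool(
  motion=[
    {"rot": [0.01,-0.01,0],"slide": [-0.01,0,0.48],"hand": 1},
    {"rot": [0.01,-0.01,0],"slide": [-0.01,0,0.48],"hand": 1},
    {"rot": [0.01,-0.01,0],"slide": [-0.01,0,0.48],"hand": 1},
    {"rot": [0.01,-0.01,0],"slide": [-0.01,0,0.48],"hand": 1},
    {"rot": [0.01,-0.01,0],"slide": [-0.01,0,0.48],"hand": 1},
    {"rot": [0.01,-0.01,0],"slide": [-0.01,0,0.48],"hand": 1},
    {"rot": [0.01,-0.01,0],"slide": [-0.01,0,0.48],"hand": 1},
    {"rot": [0.01,-0.01,0],"slide": [-0.01,0,0.48],"hand": 1},
    {"rot": [0.01,-0.01,0],"slide": [-0.01,0,0.48],"hand": 1},
    {"rot": [0.01,-0.01,0],"slide": [-0.01,0,0.48],"hand": 1},
    {"rot": [0,0,0],"slide": [0,0,0],"hand": 1},
    {"rot": [0,0,0],"slide": [0,0,0],"hand": -1},
    {"rot": [0,0,0],"slide": [0,0,0],"hand": -1},
    {"rot": [0,0,0],"slide": [0,0,0],"hand": -1},
    {"rot": [0,0,0],"slide": [0,0,0],"hand": -1},
    {"rot": [0,0,0],"slide": [0,0,0],"hand": -1},
    {"rot": [0,0,0],"slide": [0,0,0],"hand": -1},
    {"rot": [0,0,0],"slide": [0,0,0],"hand": -1},
  ],
)

```text
clock: 9.45
tcp_pos: [0.5238, -0.2918, 0.0465]
ee_rot: [[0.367, 0.5, 0.784], [0.212, -0.866, 0.453], [0.906, 0.0, -0.424]]
force: [-3.6, 1.8, 7.4]
width: 0.0627
grip_force: 63.1
```

```bash
python3 - <<'E'
from go import *
s=manip.state();p0=np.array(s["tcp_pos"]);R0=np.array(s["ee_rot"]);print(np.round(s["joints"],2),s["force"])
g0=np.array([.504,-.302,.057]); gl=R0.T@(g0-p0); cl=R0.T@[0,0,1]; print("grasp in tool",gl.round(4))
for e in(8,12):
  R=tool(30,e,180)
  for rho in(-60,-100,-130,-150,-170,-180,100,130):
    Q=R@Ro.from_euler("z",rho,degrees=True).as_matrix(); c=Q@cl; G=np.array([.52,-.16,.15]); q=ik(G-Q@gl,Q)
    print(e,rho,"c",c.round(2),"mouth off",(22*c).round(0),"marg",round(marg(q),2))
E
```

```text
[-1.16  0.81 -0.47  0.54  1.12  1.31] [-3.60181626  1.7550935   7.38685343]
grasp in tool [ 0.     -0.001  -0.0246]
8 -60 c [-0.7   0.5   0.51] mouth off [-15.  11.  11.] marg 0.22
8 -100 c [-0.83  0.55 -0.1 ] mouth off [-18.  12.  -2.] marg 0.22
8 -130 c [-0.78  0.35 -0.52] mouth off [-17.   8. -11.] marg 0.22
8 -150 c [-0.68  0.13 -0.72] mouth off [-15.   3. -16.] marg 0.22
8 -170 c [-0.55 -0.14 -0.82] mouth off [-12.  -3. -18.] marg 0.22
8 -180 c [-0.47 -0.27 -0.84] mouth off [-10.  -6. -18.] marg 0.22
8 100 c [ 0.06 -0.99 -0.1 ] mouth off [  1. -22.  -2.] marg 0.22
8 130 c [-0.09 -0.85 -0.52] mouth off [ -2. -19. -11.] marg 0.22
12 -60 c [-0.67  0.52  0.53] mouth off [-15.  11.  12.] marg 0.24
12 -100 c [-0.83  0.55 -0.07] mouth off [-18.  12.  -1.] marg 0.24
12 -130 c [-0.81  0.33 -0.48] mouth off [-18.   7. -11.] marg 0.24
12 -150 c [-0.73  0.1  -0.68] mouth off [-16.   2. -15.] marg 0.24
12 -170 c [-0.6  -0.16 -0.78] mouth off [-13.  -4. -17.] marg 0.24
12 -180 c [-0.52 -0.3  -0.8 ] mouth off [-11.  -7. -18.] marg 0.24
12 100 c [ 0.06 -1.   -0.07] mouth off [  1. -22.  -1.] marg 0.24
12 130 c [-0.12 -0.87 -0.48] mouth off [ -3. -19. -11.] marg 0.24
```

```bash
python3 - <<'E'
from h import *
s=manip.state();print(repr((tuple(np.round(s["joints"],5).tolist()),tuple(np.round(s["tcp_pos"],5).tolist()))))
E
cat > k.py <<'E'
import numpy as np
from scipy.optimize import least_squares
from scipy.spatial.transform import Rotation as Ro
from h import manip
D=[((-1.36425,.29117,-.15405,1.12668,0,1.43),(.17786,-.4935,.23075)),((-.66991,-.22598,-1.29936,-.44563,.03576,-.01696),(.42971,-.2326,.22426)),((-.67206,.39728,-1.29777,-1.0867,.04245,-.03503),(.5022,-.2888,.1248)),((-.85934,-.09186,-.77713,.30158,-.19067,.87613),(.35537,-.39463,.2429)),((-1.369,.793,-.34,1.035,1.041,.909),(.4297,-.3426,.0979)),((-.913,.152,-.301,.949,.209,.318),(.4307,-.3284,.2566))]
s=manip.state();D.append((tuple(s["joints"]),tuple(s["tcp_pos"])))
def fk(q,k):
    rs,zs,L1,L2,L3,L4,L5,off=k; j1,a,b,phi,j5=q[0],q[1],q[1]-q[2],q[1]-q[2]+q[3],q[4]
    c,s=np.cos(j1),np.sin(j1); r=np.array([c,s,0]);l=np.array([-s,c,0]);u=np.array([0,0,1.])
    z0=np.cos(phi)*r-np.sin(phi)*u; z=np.cos(j5)*z0+np.sin(j5)*l; y=np.cos(j5)*l-np.sin(j5)*z0
    p=(rs+L1*np.sin(a)+L2*np.cos(b)+L3*np.sin(b))*r+(zs+L1*np.cos(a)-L2*np.sin(b)+L3*np.cos(b))*u+off*l+L4*z0+L5*z
    return p,np.c_[np.cross(y,z),y,z]@Ro.from_euler("z",q[5]).as_matrix()
k0=[0,.3,.51,.387,.06,.2,.246,.068]
f=least_squares(lambda k:np.concatenate([fk(q,k)[0]-p for q,p in D]+[1e-3*(k-k0)]),k0); k=f.x
LO=np.array([-2.52,-.91,-1.3,-1.96,-1.52,-3.14]);HI=np.array([2.52,1.74,1.37,2.02,1.47,3.14])
def ik(p,R,q0):
    def F(q):
        P,Q=fk(q,k); return np.r_[P-p,.3*(Q-R).ravel()]
    g=least_squares(F,np.clip(q0,LO+1e-3,HI-1e-3),bounds=(LO,HI)); return g.x,np.abs(g.fun).max()
def path(p0,R0,p1,R1,n,q):
    w=Ro.from_matrix(R0.T@R1).as_rotvec()/n; r=Ro.from_rotvec(w).as_matrix()
    M=sum(np.linalg.matrix_power(r,i) for i in range(n)); v=np.linalg.solve(M,R0.T@(p1-p0)); p,R=p0,R0; Q=[q];Z=[p];E=[]
    for i in range(n): p=p+R@v;R=R@r;q,e=ik(p,R,q);Q.append(q);E.append(e);Z.append(p)
    Q=np.array(Q);s=np.abs(np.diff(Q,axis=0)).max(0)*12/np.array([2.22,2.22,2.79,3.14,3.14,3.14])
    print("  margin",np.minimum(Q-LO,HI-Q).min().round(2),"err",max(E).round(4),"speed",s.round(2),"end q",Q[-1].round(2),"zmin",min(z[2] for z in Z).round(3),"mid",Z[n//2].round(3)); return Q[-1]
if __name__=="__main__": print(k.round(3),np.abs(f.fun[:-8]).max())
E
cat > go.py <<'E'
from h import *; from k import *
def seq(W,p0=None,R0=None):
    s=manip.state(); p0=np.array(s["tcp_pos"]) if p0 is None else p0; R0=np.array(s["ee_rot"]) if R0 is None else R0; q=np.array(s["joints"])
    for p,R,n in W:
        q=path(p0,R0,np.array(p),R,n,q); p0,R0=plan(np.array(p),R,n,p0,R0)
E
python3 k.py
python3 - <<'E'
from go import *
s=manip.state();p0=np.array(s["tcp_pos"]);R0=np.array(s["ee_rot"])
up=p0+[0,0,.14]
print("R err",np.abs(fk(s["joints"],k)[1]-R0).max())
for e in(8,15):
  for A in(20,30,40):
    print("A,e",A,e)
    R=tool(A,e,180); G=np.array([.525,-.155,.15]); pt=G+.0246*R[:,2]
    rr=lambda a:R@Ro.from_euler("z",a,degrees=True).as_matrix()
    seq([(up,R0,9),(pt,R,20),(pt,rr(-80),20),(pt,rr(-160),20)])
E
```

```text
((-1.16158, 0.80568, -0.46805, 0.5363, 1.11944, 1.30569), (0.52379, -0.29176, 0.04655))
[0.    0.298 0.51  0.385 0.06  0.119 0.324 0.073] 0.00011186492102686213
R err 4.0446162044571743e-16
A,e 20 8
  margin 0.35 err 0.0 speed [0.   0.15 0.05 0.13 0.   0.  ] end q [-1.16  0.57 -0.42  0.83  1.12  1.31] zmin 0.047 mid [ 0.524 -0.292  0.109]
9 rot [0.0, 0.0, 0.0] slide [0.56, 0.0, -0.26]
  via [ 0.524 -0.292  0.093] [ 0.524 -0.292  0.14 ]
  margin 0.08 err 0.0 speed [0.08 0.43 0.21 0.84 0.06 0.43] end q [-1.01  0.89 -1.22 -1.52  1.32  2.56] zmin 0.147 mid [ 0.531 -0.219  0.163]
20 rot [-0.12, 0.21, 0.04] slide [-0.03, -0.24, 0.18]
  via [ 0.527 -0.248  0.172] [ 0.535 -0.197  0.158]
  margin 0.08 err 0.0 speed [0.   0.   0.   0.   0.   0.27] end q [-1.01  0.89 -1.22 -1.52  1.32  1.17] zmin 0.147 mid [ 0.548 -0.147  0.147]
20 rot [0.0, -0.0, -1.0] slide [0.0, 0.0, 0.0]
  via [ 0.548 -0.147  0.147] [ 0.548 -0.147  0.147]
  margin 0.08 err 0.0 speed [0.   0.   0.   0.   0.   0.27] end q [-1.01  0.89 -1.22 -1.52  1.32 -0.23] zmin 0.147 mid [ 0.548 -0.147  0.147]
20 rot [0.0, 0.0, -1.0] slide
[... 4264 characters left out ...]
0.05 0.04 0.04 0.02 0.03 0.04] end q [-1.    0.71 -0.56  0.75  1.28  1.1 ] zmin 0.144 mid [ 0.536 -0.217  0.163]
20 rot [0.12, 0.13, -0.04] slide [-0.01, -0.23, 0.22]
  via [ 0.532 -0.247  0.172] [ 0.539 -0.194  0.157]
  margin 0.19 err 0.0 speed [0.   0.   0.   0.   0.   0.27] end q [-1.    0.71 -0.56  0.75  1.28 -0.3 ] zmin 0.144 mid [ 0.543 -0.14   0.144]
20 rot [0.0, -0.0, -1.0] slide [0.0, 0.0, 0.0]
  via [ 0.543 -0.14   0.144] [ 0.543 -0.14   0.144]
  margin 0.19 err 0.0 speed [0.   0.   0.   0.   0.   0.27] end q [-1.    0.71 -0.56  0.75  1.28 -1.69] zmin 0.144 mid [ 0.543 -0.14   0.144]
20 rot [0.0, -0.0, -1.0] slide [0.0, 0.0, 0.0]
  via [ 0.543 -0.14   0.144] [ 0.543 -0.14   0.144]
```

```bash
python3 - <<'E'
from go import *
s=manip.state();p0=np.array(s["tcp_pos"]);R0=np.array(s["ee_rot"])
R=tool(38,13,180); pt=np.array([.53,-.15,.14])+.0246*R[:,2]
seq([(p0+[0,0,.13],R0,8),(pt,R,12)])
E
```

```text
margin 0.35 err 0.0 speed [0.   0.16 0.05 0.14 0.   0.  ] end q [-1.16  0.58 -0.42  0.8   1.12  1.31] zmin 0.047 mid [ 0.524 -0.292  0.112]
8 rot [0.0, 0.0, 0.0] slide [0.59, 0.0, -0.28]
  via [ 0.524 -0.292  0.079] [ 0.524 -0.292  0.128]
  margin 0.14 err 0.0 speed [0.09 0.07 0.08 0.08 0.07 0.04] end q [-1.    0.72 -0.62  0.6   1.33  1.19] zmin 0.134 mid [ 0.538 -0.215  0.153]
12 rot [0.16, 0.25, -0.05] slide [-0.01, -0.39, 0.39]
  via [ 0.534 -0.241  0.16 ] [ 0.542 -0.188  0.146]
```

Call:
servo_tool(
  motion=[
    {"rot": [0,0,0],"slide": [0.59,0,-0.28],"hand": -1},
    {"rot": [0,0,0],"slide": [0.59,0,-0.28],"hand": -1},
    {"rot": [0,0,0],"slide": [0.59,0,-0.28],"hand": -1},
    {"rot": [0,0,0],"slide": [0.59,0,-0.28],"hand": -1},
    {"rot": [0,0,0],"slide": [0.59,0,-0.28],"hand": -1},
    {"rot": [0,0,0],"slide": [0.59,0,-0.28],"hand": -1},
    {"rot": [0,0,0],"slide": [0.59,0,-0.28],"hand": -1},
    {"rot": [0,0,0],"slide": [0.59,0,-0.28],"hand": -1},
    {"rot": [0.16,0.25,-0.05],"slide": [-0.01,-0.39,0.39],"hand": -1},
    {"rot": [0.16,0.25,-0.05],"slide": [-0.01,-0.39,0.39],"hand": -1},
    {"rot": [0.16,0.25,-0.05],"slide": [-0.01,-0.39,0.39],"hand": -1},
    {"rot": [0.16,0.25,-0.05],"slide": [-0.01,-0.39,0.39],"hand": -1},
    {"rot": [0.16,0.25,-0.05],"slide": [-0.01,-0.39,0.39],"hand": -1},
    {"rot": [0.16,0.25,-0.05],"slide": [-0.01,-0.39,0.39],"hand": -1},
    {"rot": [0.16,0.25,-0.05],"slide": [-0.01,-0.39,0.39],"hand": -1},
    {"rot": [0.16,0.25,-0.05],"slide": [-0.01,-0.39,0.39],"hand": -1},
    {"rot": [0.16,0.25,-0.05],"slide": [-0.01,-0.39,0.39],"hand": -1},
    {"rot": [0.16,0.25,-0.05],"slide": [-0.01,-0.39,0.39],"hand": -1},
    {"rot": [0.16,0.25,-0.05],"slide": [-0.01,-0.39,0.39],"hand": -1},
    {"rot": [0.16,0.25,-0.05],"slide": [-0.01,-0.39,0.39],"hand": -1},
  ],
)

```text
clock: 11.12
tcp_pos: [0.5491, -0.1319, 0.1339]
ee_rot: [[0.18, 0.618, 0.765], [0.136, -0.786, 0.603], [0.974, -0.004, -0.225]]
force: [0.2, 0.2, -2.0]
width: 0.0627
grip_force: 65.2
```

```bash
python3 - <<'E'
from go import *
s=manip.state();R=np.array(s["ee_rot"]);print("G",(np.array(s["tcp_pos"])-.0246*R[:,2]).round(3),s["joints"],s["grip_force"],s["width"])
E
```

```text
G [ 0.53  -0.147  0.139] [-0.99162518  0.72106472 -0.62386829  0.5901458   1.32745998  1.2010418 ] 65.19366173422895 0.06273120344777132
```

Call:
servo_tool(
  motion=[
    {"rot": [0,0,-1],"slide": [0,0,0],"hand": -1},
    {"rot": [0,0,-1],"slide": [0,0,0],"hand": -1},
    {"rot": [0,0,-1],"slide": [0,0,0],"hand": -1},
    {"rot": [0,0,-1],"slide": [0,0,0],"hand": -1},
    {"rot": [0,0,-1],"slide": [0,0,0],"hand": -1},
    {"rot": [0,0,-1],"slide": [0,0,0],"hand": -1},
    {"rot": [0,0,-1],"slide": [0,0,0],"hand": -1},
    {"rot": [0,0,-1],"slide": [0,0,0],"hand": -1},
    {"rot": [0,0,-1],"slide": [0,0,0],"hand": -1},
    {"rot": [0,0,-1],"slide": [0,0,0],"hand": -1},
    {"rot": [0,0,-1],"slide": [0,0,0],"hand": -1},
    {"rot": [0,0,-1],"slide": [0,0,0],"hand": -1},
    {"rot": [0,0,-1],"slide": [0,0,0],"hand": -1},
    {"rot": [0,0,-1],"slide": [0,0,0],"hand": -1},
    {"rot": [0,0,-1],"slide": [0,0,0],"hand": -1},
    {"rot": [0,0,-1],"slide": [0,0,0],"hand": -1},
    {"rot": [0,0,-1],"slide": [0,0,0],"hand": -1},
    {"rot": [0,0,-1],"slide": [0,0,0],"hand": -1},
    {"rot": [0,0,-1],"slide": [0,0,0],"hand": -1},
    {"rot": [0,0,-1],"slide": [0,0,0],"hand": -1},
  ],
)

```text
clock: 12.78
tcp_pos: [0.549, -0.1325, 0.1341]
ee_rot: [[-0.578, 0.283, 0.765], [0.798, 0.0, 0.603], [0.17, 0.959, -0.226]]
force: [-0.4, 0.4, -1.7]
width: 0.0629
grip_force: 65.5
```

Call:
servo_tool(
  motion=[
    {"rot": [0,0,-0.7],"slide": [0,0,0],"hand": -1},
    {"rot": [0,0,-0.7],"slide": [0,0,0],"hand": -1},
    {"rot": [0,0,-0.7],"slide": [0,0,0],"hand": -1},
    {"rot": [0,0,-0.7],"slide": [0,0,0],"hand": -1},
    {"rot": [0,0,-0.7],"slide": [0,0,0],"hand": -1},
    {"rot": [0,0,-0.7],"slide": [0,0,0],"hand": -1},
    {"rot": [0,0,-0.7],"slide": [0,0,0],"hand": -1},
    {"rot": [0,0,-0.7],"slide": [0,0,0],"hand": -1},
    {"rot": [0,0,-0.7],"slide": [0,0,0],"hand": -1},
    {"rot": [0,0,-0.7],"slide": [0,0,0],"hand": -1},
    {"rot": [0,0,-0.7],"slide": [0,0,0],"hand": -1},
    {"rot": [0,0,-0.7],"slide": [0,0,0],"hand": -1},
    {"rot": [0,0,-1],"slide": [0,0,0],"hand": -1},
    {"rot": [0,0,-1],"slide": [0,0,0],"hand": -1},
    {"rot": [0,0,-1],"slide": [0,0,0],"hand": -1},
    {"rot": [0,0,-1],"slide": [0,0,0],"hand": -1},
    {"rot": [0,0,-1],"slide": [0,0,0],"hand": -1},
    {"rot": [0,0,-1],"slide": [0,0,0],"hand": -1},
    {"rot": [0,0,-1],"slide": [0,0,0],"hand": -1},
    {"rot": [0,0,-1],"slide": [0,0,0],"hand": -1},
  ],
)

```text
clock: 14.45
tcp_pos: [0.5491, -0.1326, 0.1343]
ee_rot: [[-0.496, -0.41, 0.766], [0.33, 0.727, 0.602], [-0.803, 0.551, -0.226]]
force: [-0.2, -0.1, -1.1]
width: 0.0629
grip_force: 65.4
```

Call:
servo_tool(
  motion=[
    {"rot": [0,0,-1],"slide": [0,0,0],"hand": -1},
    {"rot": [0,0,-1],"slide": [0,0,0],"hand": -1},
    {"rot": [0,0,0],"slide": [0,0,0],"hand": -1},
    {"rot": [0,0,0],"slide": [0,0,0],"hand": -1},
    {"rot": [0,0,0],"slide": [0,0,0],"hand": -1},
  ],
)

```text
clock: 14.87
tcp_pos: [0.549, -0.1329, 0.1342]
ee_rot: [[-0.438, -0.472, 0.766], [0.229, 0.765, 0.602], [-0.869, 0.439, -0.226]]
force: [-0.9, -0.3, -1.0]
width: 0.0628
grip_force: 65.4
```

```bash
python3 - <<'E'
from go import *
s=manip.state();print(s["force"],s["clock"])
a=cap("top")[0][100:250,190:400];b=cap("scene")[0][120:270,130:340];w=cap("wrist")[0]
v=np.hstack([cv2.resize(a,None,fx=1.9,fy=1.9,interpolation=2),cv2.resize(b,None,fx=1.9,fy=1.9,interpolation=2)])
w=cv2.resize(w,(399,299));save("pour",np.vstack([v,np.hstack([w,w*0])]))
E
```

```text
[-0.87531152 -0.26013354 -0.98834727] 14.8667
```

View pics/pour.png

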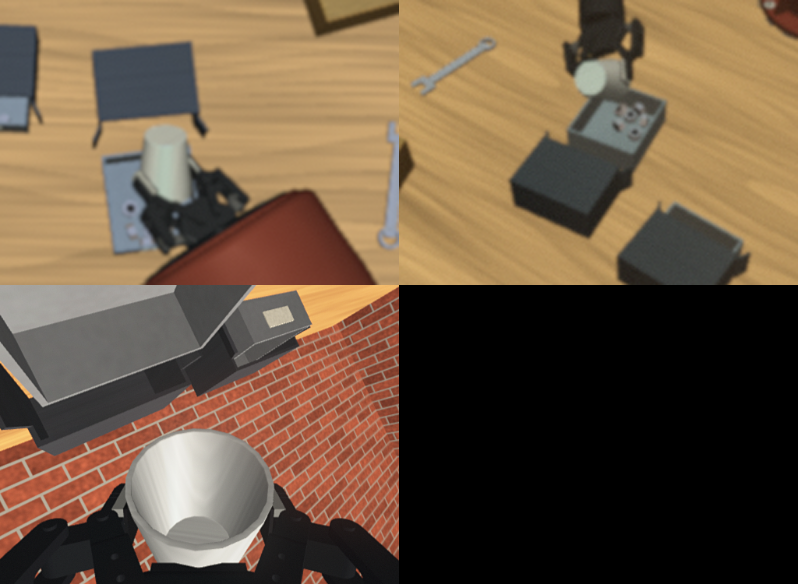

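The wrist view shows an empty cup. The scene view shows the nuts clustered in the bin near (632,120) in the mosaic. I'll roll back and return the cup.

Call:
servo_tool(
  motion=[
    {"rot": [0,0,1],"slide": [0,0,0],"hand": -1},
    {"rot": [0,0,1],"slide": [0,0,0],"hand": -1},
    {"rot": [0,0,1],"slide": [0,0,0],"hand": -1},
    {"rot": [0,0,1],"slide": [0,0,0],"hand": -1},
    {"rot": [0,0,1],"slide": [0,0,0],"hand": -1},
    {"rot": [0,0,1],"slide": [0,0,0],"hand": -1},
    {"rot": [0,0,1],"slide": [0,0,0],"hand": -1},
    {"rot": [0,0,1],"slide": [0,0,0],"hand": -1},
    {"rot": [0,0,1],"slide": [0,0,0],"hand": -1},
    {"rot": [0,0,1],"slide": [0,0,0],"hand": -1},
    {"rot": [0,0,1],"slide": [0,0,0],"hand": -1},
    {"rot": [0,0,1],"slide": [0,0,0],"hand": -1},
    {"rot": [0,0,1],"slide": [0,0,0],"hand": -1},
    {"rot": [0,0,1],"slide": [0,0,0],"hand": -1},
    {"rot": [0,0,1],"slide": [0,0,0],"hand": -1},
    {"rot": [0,0,1],"slide": [0,0,0],"hand": -1},
    {"rot": [0,0,1],"slide": [0,0,0],"hand": -1},
    {"rot": [0,0,1],"slide": [0,0,0],"hand": -1},
    {"rot": [0,0,1],"slide": [0,0,0],"hand": -1},
    {"rot": [0,0,1],"slide": [0,0,0],"hand": -1},
  ],
)

```text
clock: 16.68
tcp_pos: [0.549, -0.1332, 0.1342]
ee_rot: [[-0.539, 0.35, 0.766], [0.793, -0.095, 0.602], [0.283, 0.932, -0.227]]
force: [-0.1, 0.3, -1.1]
width: 0.0629
grip_force: 65.4
```

Call:
servo_tool(
  motion=[
    {"rot": [0,0,1],"slide": [0,0,0],"hand": -1},
    {"rot": [0,0,1],"slide": [0,0,0],"hand": -1},
    {"rot": [0,0,1],"slide": [0,0,0],"hand": -1},
    {"rot": [0,0,1],"slide": [0,0,0],"hand": -1},
    {"rot": [0,0,1],"slide": [0,0,0],"hand": -1},
    {"rot": [0,0,1],"slide": [0,0,0],"hand": -1},
    {"rot": [0,0,1],"slide": [0,0,0],"hand": -1},
    {"rot": [0,0,1],"slide": [0,0,0],"hand": -1},
    {"rot": [0,0,1],"slide": [0,0,0],"hand": -1},
    {"rot": [0,0,1],"slide": [0,0,0],"hand": -1},
    {"rot": [0,0,1],"slide": [0,0,0],"hand": -1},
    {"rot": [0,0,1],"slide": [0,0,0],"hand": -1},
    {"rot": [0,0,1],"slide": [0,0,0],"hand": -1},
    {"rot": [0,0,1],"slide": [0,0,0],"hand": -1},
    {"rot": [0,0,1],"slide": [0,0,0],"hand": -1},
    {"rot": [0,0,1],"slide": [0,0,0],"hand": -1},
    {"rot": [0,0,1],"slide": [0,0,0],"hand": -1},
    {"rot": [0,0,1],"slide": [0,0,0],"hand": -1},
    {"rot": [0,0,0.4],"slide": [0,0,0],"hand": -1},
    {"rot": [0,0,0],"slide": [0,0,0],"hand": -1},
  ],
)

```text
clock: 18.35
tcp_pos: [0.549, -0.1332, 0.1342]
ee_rot: [[0.182, 0.617, 0.766], [0.135, -0.787, 0.602], [0.974, -0.007, -0.227]]
force: [-0.7, 0.2, -1.3]
width: 0.0628
grip_force: 65.3
```

```bash
python3 - <<'E'
from go import *
Rg=np.array([[0.367,0.5,0.784],[0.212,-0.866,0.453],[0.906,0,-0.424]]);Rg=Ro.from_matrix(Rg).as_matrix()
f=np.array([.5238,-.2918,.0465])+[0,-.012,0]
seq([(f+[0,0,.11],Rg,12),(f+[0,0,.012],Rg,7),(f+[0,0,.001],Rg,3)])
p,d,K,T=cap("top");print((p[190:240,240:300].astype(int)).mean())
E
```

```text
margin 0.14 err 0.0 speed [0.09 0.04 0.09 0.08 0.07 0.04] end q [-1.17  0.63 -0.4   0.8   1.12  1.29] zmin 0.134 mid [ 0.539 -0.219  0.142]
12 rot [-0.16, -0.25, 0.05] slide [-0.05, 0.42, -0.4]
  via [ 0.543 -0.191  0.139] [ 0.534 -0.248  0.146]
  margin 0.35 err 0.0 speed [0.   0.13 0.03 0.11 0.   0.  ] end q [-1.17  0.8  -0.43  0.6   1.12  1.29] zmin 0.058 mid [ 0.524 -0.304  0.114]
7 rot [0.0, 0.0, 0.0] slide [-0.51, 0.0, 0.24]
  via [ 0.524 -0.304  0.128] [ 0.524 -0.304  0.1  ]
  margin 0.35 err 0.0 speed [0.   0.04 0.   0.03 0.   0.  ] end q [-1.17  0.82 -0.43  0.58  1.12  1.29] zmin 0.048 mid [ 0.524 -0.304  0.055]
3 rot [0.0, 0.0, 0.0] slide [-0.13, 0.0, 0.06]
  via [ 0.524 -0.304  0.055] [ 0.524 -0.304  0.051]
111.06211111111111
```

Call:
servo_tool(
  motion=[
    {"rot": [-0.16,-0.25,0.05],"slide": [-0.05,0.42,-0.4],"hand": -1},
    {"rot": [-0.16,-0.25,0.05],"slide": [-0.05,0.42,-0.4],"hand": -1},
    {"rot": [-0.16,-0.25,0.05],"slide": [-0.05,0.42,-0.4],"hand": -1},
    {"rot": [-0.16,-0.25,0.05],"slide": [-0.05,0.42,-0.4],"hand": -1},
    {"rot": [-0.16,-0.25,0.05],"slide": [-0.05,0.42,-0.4],"hand": -1},
    {"rot": [-0.16,-0.25,0.05],"slide": [-0.05,0.42,-0.4],"hand": -1},
    {"rot": [-0.16,-0.25,0.05],"slide": [-0.05,0.42,-0.4],"hand": -1},
    {"rot": [-0.16,-0.25,0.05],"slide": [-0.05,0.42,-0.4],"hand": -1},
    {"rot": [-0.16,-0.25,0.05],"slide": [-0.05,0.42,-0.4],"hand": -1},
    {"rot": [-0.16,-0.25,0.05],"slide": [-0.05,0.42,-0.4],"hand": -1},
    {"rot": [-0.16,-0.25,0.05],"slide": [-0.05,0.42,-0.4],"hand": -1},
    {"rot": [-0.16,-0.25,0.05],"slide": [-0.05,0.42,-0.4],"hand": -1},
    {"rot": [0,0,0],"slide": [-0.51,0,0.24],"hand": -1},
    {"rot": [0,0,0],"slide": [-0.51,0,0.24],"hand": -1},
    {"rot": [0,0,0],"slide": [-0.51,0,0.24],"hand": -1},
    {"rot": [0,0,0],"slide": [-0.51,0,0.24],"hand": -1},
    {"rot": [0,0,0],"slide": [-0.51,0,0.24],"hand": -1},
    {"rot": [0,0,0],"slide": [-0.51,0,0.24],"hand": -1},
    {"rot": [0,0,0],"slide": [-0.51,0,0.24],"hand": -1},
    {"rot": [0,0,0],"slide": [0,0,0],"hand": -1},
  ],
)

```text
clock: 20.07
tcp_pos: [0.5222, -0.3037, 0.0569]
ee_rot: [[0.37, 0.501, 0.782], [0.211, -0.865, 0.454], [0.905, -0.003, -0.426]]
force: [-0.1, 0.7, -1.0]
width: 0.0629
grip_force: 65.4
```

```bash
python3 - <<'E'
from go import *
Rg=np.array([[0.367,0.5,0.784],[0.212,-0.866,0.453],[0.906,0,-0.424]]);Rg=Ro.from_matrix(Rg).as_matrix()
f=np.array([.5238,-.2918,.0465])+[0,-.012,0]
s=manip.state();print(s["tcp_pos"],s["force"])
seq([(f+[0,0,.0005],Rg,4)])
p,d,K,T=cap("top");save("t2",cv2.resize(p[100:250,190:400],None,fx=3.8,fy=3.8,interpolation=2))
E
```

```text
[ 0.52218249 -0.30369584  0.05693406] [-0.11557598  0.72893164 -0.99190416]
  margin 0.35 err 0.0 speed [0.   0.02 0.   0.03 0.   0.01] end q [-1.17  0.82 -0.43  0.58  1.12  1.29] zmin 0.047 mid [ 0.523 -0.304  0.052]
4 rot [-0.01, 0.01, -0.01] slide [-0.08, 0.01, 0.05]
  via [ 0.523 -0.304  0.054] [ 0.523 -0.304  0.052]
```

View pics/t2.png

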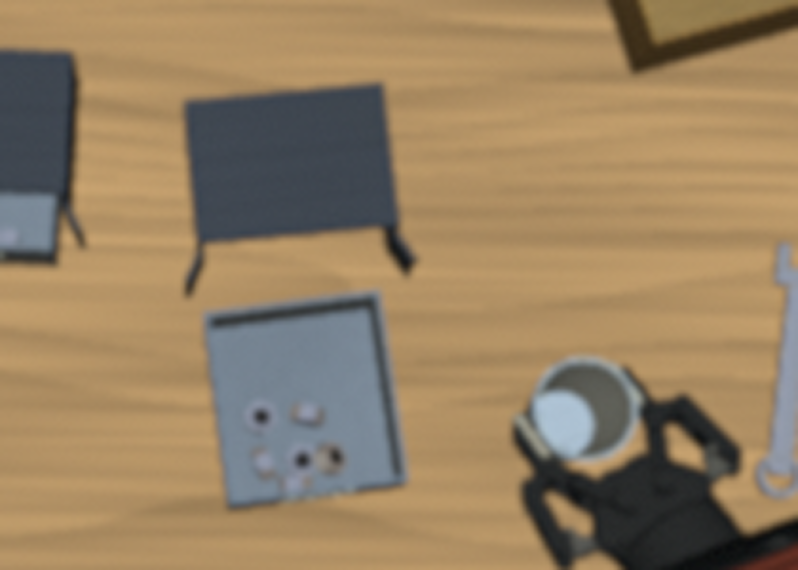

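The bin holds six nuts, at about (261,415), (307,412), (262,461), (303,458), (330,457) and (294,487), and the cup is empty. I'll set the cup down and release it.

Call:
servo_tool(
  motion=[
    {"rot": [-0.01,0.01,-0.01],"slide": [-0.08,0.01,0.05],"hand": -1},
    {"rot": [-0.01,0.01,-0.01],"slide": [-0.08,0.01,0.05],"hand": -1},
    {"rot": [-0.01,0.01,-0.01],"slide": [-0.08,0.01,0.05],"hand": -1},
    {"rot": [-0.01,0.01,-0.01],"slide": [-0.08,0.01,0.05],"hand": -1},
    {"rot": [0,0,0],"slide": [0,0,0],"hand": -1},
    {"rot": [0,0,0],"slide": [0,0,0],"hand": -1},
  ],
)

```text
clock: 20.62
tcp_pos: [0.5243, -0.3043, 0.0497]
ee_rot: [[0.364, 0.5, 0.786], [0.214, -0.866, 0.452], [0.906, 0.003, -0.422]]
force: [0.7, -0.6, -1.2]
width: 0.0626
grip_force: 65.4
```

Call:
servo_tool(
  motion=[
    {"rot": [0,0,0],"slide": [-0.05,0,0.02],"hand": -1},
    {"rot": [0,0,0],"slide": [-0.04,0,0.02],"hand": -1},
    {"rot": [0,0,0],"slide": [0,0,0],"hand": -1},
    {"rot": [0,0,0],"slide": [0,0,0],"hand": -1},
  ],
)

```text
clock: 20.95
tcp_pos: [0.5242, -0.3042, 0.0471]
ee_rot: [[0.364, 0.5, 0.786], [0.214, -0.866, 0.452], [0.906, 0.003, -0.422]]
force: [0.9, -0.0, -1.1]
width: 0.0626
grip_force: 65.4
```

Call:
servo_tool(
  motion=[
    {"rot": [0,0,0],"slide": [-0.03,0,0.01],"hand": -1},
    {"rot": [0,0,0],"slide": [0,0,0],"hand": -1},
    {"rot": [0,0,0],"slide": [0,0,0],"hand": 1},
    {"rot": [0,0,0],"slide": [0,0,0],"hand": 1},
    {"rot": [0,0,0],"slide": [0,0,0],"hand": 1},
    {"rot": [0,0,0],"slide": [0,0,0],"hand": 1},
    {"rot": [0,0,0],"slide": [0,0,0],"hand": 1},
    {"rot": [0,0,0],"slide": [0,0,0],"hand": 1},
    {"rot": [0,0,0],"slide": [0,0,-0.3],"hand": 1},
    {"rot": [0,0,0],"slide": [0,0,-0.5],"hand": 1},
    {"rot": [0,0,0],"slide": [0,0,-0.6],"hand": 1},
    {"rot": [0,0,0],"slide": [0,0,-0.6],"hand": 1},
    {"rot": [0,0,0],"slide": [0,0,-0.6],"hand": 1},
    {"rot": [0,0,0],"slide": [0,0,-0.6],"hand": 1},
    {"rot": [0,0,0],"slide": [0,0,-0.6],"hand": 1},
    {"rot": [0,0,0],"slide": [0,0,-0.6],"hand": 1},
  ],
)

```text
clock: 22.28
tcp_pos: [0.4372, -0.3544, 0.0932]
ee_rot: [[0.364, 0.5, 0.786], [0.214, -0.866, 0.452], [0.906, 0.003, -0.422]]
force: [-0.2, -0.2, 0.1]
width: 0.0853
grip_force: 0.0
```

```bash
python3 - <<'E'
from go import *
p,d,K,T=cap("top");P=cloud(d,K,T);
def rim(c,h):
    m=(abs(P[...,2]-h)<.008)&(np.hypot(P[...,0]-c[0],P[...,1]-c[1])<.05);X=P[m];print(len(X),cv2.minAreaRect((X[:,:2]*1000).astype(np.float32)))
rim((.504,-.315),.08)
s=manip.state();print(np.round(s["joints"],2),s["tcp_pos"],s["force"])
# push pose: tool down, y lateral to bin, 8.7 deg; front of bin
for yaw in (90+8,270+8):
    a=np.radians(yaw); y=np.array([np.cos(a),np.sin(a),0]);z=np.array([0,0,-1.]);R=np.c_[np.cross(y,z),y,z]
    hd=np.array([.9946,.1045,0]); c=np.array([.514,-.138,0]); pre=c-hd*.105+[0,0,.012]
    print(yaw); seq([((.38,-.25,.2),R,30),(pre+[0,0,.1],R,12),(pre,R,8),(pre+hd*.165,R,12)])
E
```

```text
136 ((505.66558837890625, -316.0420837402344), (66.0506820678711, 64.69078826904297), 89.48982238769531)
[-1.36  0.81 -0.3   1.04  1.04  0.92] [ 0.43589187 -0.35630164  0.09398199] [-1.91249462 -2.03436012  0.00894573]
98
  margin 0.43 err 0.0 speed [0.13 0.25 0.27 0.33 0.14 0.39] end q [-0.74  0.18 -0.39  1.01 -0.   -0.88] zmin 0.094 mid [ 0.454 -0.306  0.174]
30 rot [0.72, -0.14, -1.13] slide [0.27, 0.06, 0.01]
  via [ 0.457 -0.331  0.152] [ 0.438 -0.281  0.19 ]
  margin 0.73 err 0.0 speed [0.11 0.04 0.08 0.08 0.   0.08] end q [-0.52  0.24 -0.57  0.76  0.   -0.66] zmin 0.112 mid [ 0.395 -0.199  0.156]
12 rot [0.0, 0.0, 0.0] slide [-0.14, 0.32, 0.29]
  via [ 0.39  -0.216  0.171] [ 0.4   -0.183  0.141]
  margin 0.61 err 0.0 speed [0.   0.12 0.07 0.13 0.   0.  ] end q [-0.52  0.4  -0.69  0.49  0.   -0.66] zmin 0.012 mid [ 0.41  -0.149  0.062]
8 rot [0.0, 0.0, 0.0] slide [0.0, 0.0, 0.5]
  via [ 0.41  -0.149  0.087] [ 0.41  -0.149  0.05 ]
  margin 0.61 err 0.0 speed [0.1  0.1  0.17 0.07 0.   0.07] end q [-0.35  0.61 -0.27  0.69  0.   -0.49] zmin 0.012 mid [ 0.492 -0.14   0.012]
12 rot [
[... 366 characters left out ...]
 speed [0.11 0.04 0.08 0.08 0.   0.08] end q [-0.52  0.24 -0.57  0.76  0.    2.49] zmin 0.112 mid [ 0.395 -0.199  0.156]
12 rot [0.0, 0.0, 0.0] slide [0.14, -0.32, 0.29]
  via [ 0.39  -0.216  0.171] [ 0.4   -0.183  0.141]
  margin 0.61 err 0.0 speed [0.   0.12 0.07 0.13 0.   0.  ] end q [-0.52  0.4  -0.69  0.49  0.    2.49] zmin 0.012 mid [ 0.41  -0.149  0.062]
8 rot [0.0, 0.0, 0.0] slide [0.0, 0.0, 0.5]
  via [ 0.41  -0.149  0.087] [ 0.41  -0.149  0.05 ]
  margin 0.49 err 0.0 speed [0.1  0.1  0.17 0.07 0.   0.07] end q [-0.35  0.61 -0.27  0.69  0.    2.65] zmin 0.012 mid [ 0.492 -0.14   0.012]
12 rot [0.0, 0.0, 0.0] slide [0.55, 0.02, 0.0]
  via [ 0.464 -0.143  0.012] [ 0.519 -0.137  0.012]
```

```bash
python3 - <<'E'
from go import *
a=np.radians(276.2); y=np.array([np.cos(a),np.sin(a),0]);z=np.array([0,0,-1.]);R=np.c_[np.cross(y,z),y,z]
dr=np.array([np.cos(np.radians(4.2)),np.sin(np.radians(4.2)),0]);print(R[:,0]); pre=np.array([.5137,-.138,0])-np.array([.994,.108,0])*.105+[0,0,.012]
seq([((.38,-.25,.2),R,18),(pre+[0,0,.08],R,10),(pre,R,8),(pre+dr*.03,R,3),(pre+dr*.165,R,15)])
E
```

```text
[0.99415096 0.10799936 0.        ]
  margin 0.43 err 0.0 speed [0.3  0.38 0.25 0.3  0.25 0.38] end q [-0.74  0.18 -0.39  1.01 -0.    2.29] zmin 0.094 mid [ 0.388 -0.311  0.144]
18 rot [-0.18, -0.89, 0.3] slide [0.1, -0.28, -0.22]
  via [ 0.4   -0.328  0.125] [ 0.381 -0.292  0.163]
  margin 0.62 err 0.0 speed [0.13 0.07 0.11 0.12 0.   0.09] end q [-0.52  0.27 -0.6   0.71 -0.    2.52] zmin 0.092 mid [ 0.395 -0.2    0.146]
10 rot [0.0, 0.0, 0.0] slide [0.16, -0.39, 0.43]
  via [ 0.389 -0.22   0.168] [ 0.398 -0.19   0.135]
  margin 0.61 err 0.0 speed [0.   0.1  0.06 0.11 0.   0.  ] end q [-0.52  0.4  -0.69  0.49  0.    2.52] zmin 0.012 mid [ 0.409 -0.149  0.052]
8 rot [0.0, 0.0, 0.0] slide [0.0, 0.0, 0.4]
  via [ 0.409 -0.149  0.072] [ 0.409 -0.149  0.042]
  margin 0.59 err 0.0 speed [0.07 0.07 0.1  0.04 0.   0.05] end q [-0.48  0.43 -0.62  0.52  0.    2.55] zmin 0.012 mid [ 0.419 -0.149  0.012]
3 rot [0.0, 0.0, 0.0] slide [0.4, 0.01, 0.0]
  via [ 0.419 -0.149  0.012] [ 0.429 -0.148  0.012]
  margin 0.47 err 0.0 speed [0.06 0.07 0.11 0.05 0.   0.04] end q [-0.36  0.61 -0.27  0.69  0.    2.67] zmin 0.012 mid [ 0.502 -0.143  0.012]
15 rot [0.0, 0.0, 0.0] slide [0.36, 0.01, 0.0]
  via [ 0.484 -0.144  0.012] [ 0.529 -0.141  0.012]
```

Call:
servo_tool(
  motion=[
    {"rot": [-0.18,-0.89,0.3],"slide": [0.1,-0.28,-0.22],"hand": 1},
    {"rot": [-0.18,-0.89,0.3],"slide": [0.1,-0.28,-0.22],"hand": 1},
    {"rot": [-0.18,-0.89,0.3],"slide": [0.1,-0.28,-0.22],"hand": 1},
    {"rot": [-0.18,-0.89,0.3],"slide": [0.1,-0.28,-0.22],"hand": 1},
    {"rot": [-0.18,-0.89,0.3],"slide": [0.1,-0.28,-0.22],"hand": 1},
    {"rot": [-0.18,-0.89,0.3],"slide": [0.1,-0.28,-0.22],"hand": 1},
    {"rot": [-0.18,-0.89,0.3],"slide": [0.1,-0.28,-0.22],"hand": 1},
    {"rot": [-0.18,-0.89,0.3],"slide": [0.1,-0.28,-0.22],"hand": 1},
    {"rot": [-0.18,-0.89,0.3],"slide": [0.1,-0.28,-0.22],"hand": 1},
    {"rot": [-0.18,-0.89,0.3],"slide": [0.1,-0.28,-0.22],"hand": 1},
    {"rot": [-0.18,-0.89,0.3],"slide": [0.1,-0.28,-0.22],"hand": 1},
    {"rot": [-0.18,-0.89,0.3],"slide": [0.1,-0.28,-0.22],"hand": 1},
    {"rot": [-0.18,-0.89,0.3],"slide": [0.1,-0.28,-0.22],"hand": 1},
    {"rot": [-0.18,-0.89,0.3],"slide": [0.1,-0.28,-0.22],"hand": 1},
    {"rot": [-0.18,-0.89,0.3],"slide": [0.1,-0.28,-0.22],"hand": 1},
    {"rot": [-0.18,-0.89,0.3],"slide": [0.1,-0.28,-0.22],"hand": 1},
    {"rot": [-0.18,-0.89,0.3],"slide": [0.1,-0.28,-0.22],"hand": 1},
    {"rot": [-0.18,-0.89,0.3],"slide": [0.1,-0.28,-0.22],"hand": 1},
    {"rot": [0,0,0],"slide": [0,0,0],"hand": 1},
  ],
)

```text
clock: 23.92
tcp_pos: [0.3854, -0.2484, 0.2004]
ee_rot: [[0.994, 0.109, -0.003], [0.109, -0.994, 0.005], [-0.003, -0.006, -1.0]]
force: [-0.2, 0.1, -0.1]
width: 0.0853
grip_force: 0.0
```

```bash
python3 - <<'E'
from go import *
a=np.radians(276.2); y=np.array([np.cos(a),np.sin(a),0]);z=np.array([0,0,-1.]);R=np.c_[np.cross(y,z),y,z]
pre=np.array([.5137,-.138,0])-np.array([.994,.108,0])*.105+[0,0,.012]
seq([(pre+[0,0,.08],R,10),(pre,R,8)])
p,d,K,T=cap("top");P=cloud(d,K,T)
m=(abs(P[...,2]-.08)<.008)&(np.hypot(P[...,0]-.505,P[...,1]+.316)<.05);print(cv2.minAreaRect((P[m][:,:2]*1000).astype(np.float32)))
E
```

```text
margin 0.62 err 0.0 speed [0.12 0.07 0.12 0.12 0.   0.09] end q [-0.52  0.27 -0.6   0.71  0.    2.52] zmin 0.092 mid [ 0.397 -0.199  0.146]
10 rot [-0.01, 0.0, 0.0] slide [0.14, -0.38, 0.43]
  via [ 0.393 -0.219  0.168] [ 0.4   -0.189  0.135]
  margin 0.61 err 0.0 speed [0.   0.1  0.06 0.11 0.   0.  ] end q [-0.52  0.4  -0.69  0.49  0.    2.52] zmin 0.012 mid [ 0.409 -0.149  0.052]
8 rot [0.0, 0.0, 0.0] slide [0.0, 0.0, 0.4]
  via [ 0.409 -0.149  0.072] [ 0.409 -0.149  0.042]
((508.82940673828125, -312.7652282714844), (57.32586669921875, 66.30027770996094), 49.33784866333008)
```

Call:
servo_tool(
  motion=[
    {"rot": [-0.01,0,0],"slide": [0.14,-0.38,0.43],"hand": 1},
    {"rot": [-0.01,0,0],"slide": [0.14,-0.38,0.43],"hand": 1},
    {"rot": [-0.01,0,0],"slide": [0.14,-0.38,0.43],"hand": 1},
    {"rot": [-0.01,0,0],"slide": [0.14,-0.38,0.43],"hand": 1},
    {"rot": [-0.01,0,0],"slide": [0.14,-0.38,0.43],"hand": 1},
    {"rot": [-0.01,0,0],"slide": [0.14,-0.38,0.43],"hand": 1},
    {"rot": [-0.01,0,0],"slide": [0.14,-0.38,0.43],"hand": 1},
    {"rot": [-0.01,0,0],"slide": [0.14,-0.38,0.43],"hand": 1},
    {"rot": [-0.01,0,0],"slide": [0.14,-0.38,0.43],"hand": 1},
    {"rot": [-0.01,0,0],"slide": [0.14,-0.38,0.43],"hand": 1},
    {"rot": [0,0,0],"slide": [0,0,0.4],"hand": 1},
    {"rot": [0,0,0],"slide": [0,0,0.4],"hand": 1},
    {"rot": [0,0,0],"slide": [0,0,0.4],"hand": 1},
    {"rot": [0,0,0],"slide": [0,0,0.4],"hand": 1},
    {"rot": [0,0,0],"slide": [0,0,0.4],"hand": 1},
    {"rot": [0,0,0],"slide": [0,0,0.4],"hand": 1},
    {"rot": [0,0,0],"slide": [0,0,0.4],"hand": 1},
    {"rot": [0,0,0],"slide": [0,0,0.4],"hand": 1},
    {"rot": [0,0,0],"slide": [0,0,0],"hand": 1},
  ],
)

```text
clock: 25.55
tcp_pos: [0.4063, -0.1505, 0.0107]
ee_rot: [[0.994, 0.106, -0.003], [0.106, -0.994, 0.003], [-0.003, -0.003, -1.0]]
force: [-0.2, 0.7, 0.3]
width: 0.0855
grip_force: 0.0
```

Call:
servo_tool(
  motion=[
    {"rot": [0,0,0],"slide": [0.2,0.01,0],"hand": 1},
    {"rot": [0,0,0],"slide": [0.2,0.01,0],"hand": 1},
    {"rot": [0,0,0],"slide": [0.2,0.01,0],"hand": 1},
    {"rot": [0,0,0],"slide": [0.2,0.01,0],"hand": 1},
    {"rot": [0,0,0],"slide": [0.2,0.01,0],"hand": 1},
    {"rot": [0,0,0],"slide": [0.2,0.01,0],"hand": 1},
    {"rot": [0,0,0],"slide": [0.2,0.01,0],"hand": 1},
    {"rot": [0,0,0],"slide": [0.2,0.01,0],"hand": 1},
    {"rot": [0,0,0],"slide": [0.2,0.01,0],"hand": 1},
    {"rot": [0,0,0],"slide": [0.2,0.01,0],"hand": 1},
    {"rot": [0,0,0],"slide": [0.2,0.01,0],"hand": 1},
    {"rot": [0,0,0],"slide": [0.2,0.01,0],"hand": 1},
    {"rot": [0,0,0],"slide": [0.2,0.01,0],"hand": 1},
    {"rot": [0,0,0],"slide": [0.2,0.01,0],"hand": 1},
    {"rot": [0,0,0],"slide": [0,0,0],"hand": 1},
  ],
)

```text
clock: 26.8
tcp_pos: [0.4783, -0.1467, 0.0121]
ee_rot: [[0.994, 0.107, -0.002], [0.107, -0.994, 0.001], [-0.002, -0.001, -1.0]]
force: [0.2, -0.4, 0.1]
width: 0.0855
grip_force: 0.1
```

```bash
python3 - <<'E'
from go import *
s=manip.state();print(s["tcp_pos"],s["force"],s["clock"],s["wrist_torque"])
p,d,K,T=cap("top");save("t3",cv2.resize(p[100:250,190:400],None,fx=3.8,fy=3.8,interpolation=2))
E
```

```text
[ 0.47825047 -0.14666177  0.01206515] [ 0.21489387 -0.40954546  0.14599822] 26.8 [0.02925872 0.02336934 0.01510348]
```

View pics/t3.png

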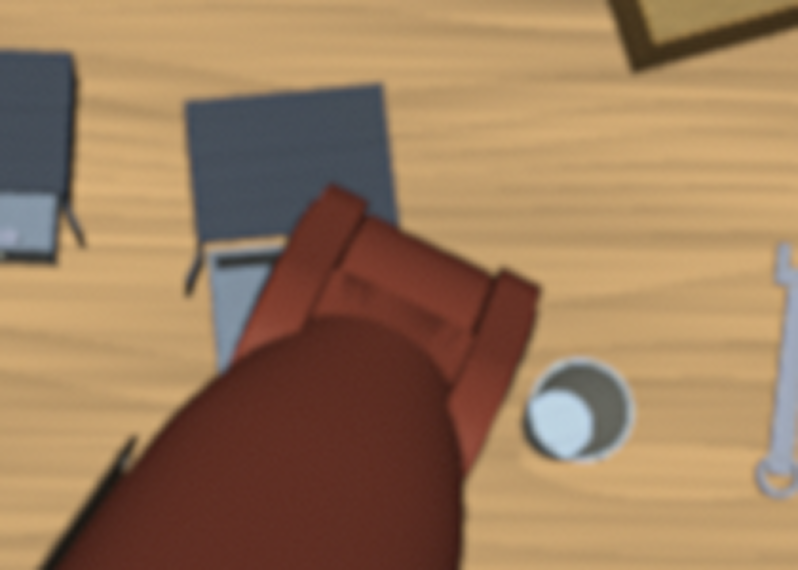

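The bin's far end, around (240,255), is now at the mouth and in line with it; the cup stands at (580,410). I'll keep pushing.

Call:
servo_tool(
  motion=[
    {"rot": [0,0,0],"slide": [0.2,0,0],"hand": 1},
    {"rot": [0,0,0],"slide": [0.2,0,0],"hand": 1},
    {"rot": [0,0,0],"slide": [0.2,0,0],"hand": 1},
    {"rot": [0,0,0],"slide": [0.2,0,0],"hand": 1},
    {"rot": [0,0,0],"slide": [0.2,0,0],"hand": 1},
    {"rot": [0,0,0],"slide": [0.2,0,0],"hand": 1},
    {"rot": [0,0,0],"slide": [0.2,0,0],"hand": 1},
    {"rot": [0,0,0],"slide": [0.2,0,0],"hand": 1},
  ],
)

```text
clock: 27.52
tcp_pos: [0.5181, -0.1425, 0.012]
ee_rot: [[0.994, 0.107, -0.002], [0.107, -0.994, 0.001], [-0.002, -0.001, -1.0]]
force: [-3.0, -0.9, -2.0]
width: 0.0852
grip_force: 1.3
```

Call:
servo_tool(
  motion=[
    {"rot": [0,0,0],"slide": [0.2,0,0],"hand": 1},
    {"rot": [0,0,0],"slide": [0.2,0,0],"hand": 1},
    {"rot": [0,0,0],"slide": [0.2,0,0],"hand": 1},
    {"rot": [0,0,0],"slide": [0.2,0,0],"hand": 1},
    {"rot": [0,0,0],"slide": [0.2,0,0],"hand": 1},
    {"rot": [0,0,0],"slide": [0.2,0,0],"hand": 1},
  ],
)

```text
clock: 28.02
tcp_pos: [0.5479, -0.1393, 0.0121]
ee_rot: [[0.994, 0.107, -0.002], [0.107, -0.994, 0.0], [-0.002, -0.001, -1.0]]
force: [-2.6, -0.7, -2.0]
width: 0.0851
grip_force: 1.3
```

Call:
servo_tool(
  motion=[
    {"rot": [0,0,0],"slide": [0.15,0,0],"hand": 1},
    {"rot": [0,0,0],"slide": [0.15,0,0],"hand": 1},
    {"rot": [0,0,0],"slide": [0.15,0,0],"hand": 1},
    {"rot": [0,0,0],"slide": [0.15,0,0],"hand": 1},
    {"rot": [0,0,0],"slide": [0.15,0,0],"hand": 1},
  ],
)

```text
clock: 28.43
tcp_pos: [0.5663, -0.1374, 0.0121]
ee_rot: [[0.994, 0.107, -0.002], [0.107, -0.994, 0.0], [-0.002, -0.001, -1.0]]
force: [-3.8, 0.1, 0.7]
width: 0.0853
grip_force: 1.9
```

Call:
servo_tool(
  motion=[
    {"rot": [0,0,0],"slide": [0.06,0,0],"hand": 1},
    {"rot": [0,0,0],"slide": [0.06,0,0],"hand": 1},
  ],
)

```text
clock: 28.6
tcp_pos: [0.5691, -0.1371, 0.0121]
ee_rot: [[0.994, 0.107, -0.002], [0.107, -0.994, 0.0], [-0.002, -0.0, -1.0]]
force: [-6.1, -0.7, 1.3]
width: 0.0853
grip_force: 2.6
```

Call:
servo_tool(
  motion=[
    {"rot": [0,0,0],"slide": [0.06,0,0],"hand": 1},
    {"rot": [0,0,0],"slide": [0.06,0,0],"hand": 1},
  ],
)

```text
clock: 28.77
tcp_pos: [0.5719, -0.1367, 0.0121]
ee_rot: [[0.994, 0.107, -0.002], [0.107, -0.994, 0.0], [-0.002, -0.001, -1.0]]
force: [-4.9, -0.9, 2.1]
width: 0.0855
grip_force: 2.4
```

Call:
servo_tool(
  motion=[
    {"rot": [0,0,0],"slide": [0.06,0,0],"hand": 1},
    {"rot": [0,0,0],"slide": [0.06,0,0],"hand": 1},
  ],
)

```text
clock: 28.93
tcp_pos: [0.5741, -0.1365, 0.012]
ee_rot: [[0.994, 0.107, -0.004], [0.107, -0.994, -0.0], [-0.004, -0.0, -1.0]]
force: [-12.8, -3.0, 8.8]
width: 0.0852
grip_force: 6.8
```

Call:
servo_tool(
  motion=[
    {"rot": [0,0,0],"slide": [0.05,0,0],"hand": 1},
    {"rot": [0,0,0],"slide": [0,0,0],"hand": 1},
  ],
)

```text
clock: 29.1
tcp_pos: [0.574, -0.1365, 0.012]
ee_rot: [[0.994, 0.107, -0.006], [0.107, -0.994, -0.0], [-0.006, -0.0, -1.0]]
force: [-14.0, -2.5, 9.1]
width: 0.0855
grip_force: 7.2
```

Call:
servo_tool(
  motion=[
    {"rot": [0,0,0],"slide": [0.05,0,0],"hand": 1},
    {"rot": [0,0,0],"slide": [0,0,0],"hand": 1},
  ],
)

```text
clock: 29.27
tcp_pos: [0.574, -0.1364, 0.0119]
ee_rot: [[0.994, 0.106, -0.008], [0.106, -0.994, -0.0], [-0.008, -0.001, -1.0]]
force: [-19.0, -4.2, 14.1]
width: 0.0855
grip_force: 9.6
```

Call:
servo_tool(
  motion=[
    {"rot": [0,0,0],"slide": [0.05,0,0],"hand": 1},
    {"rot": [0,0,0],"slide": [0,0,0],"hand": 1},
    {"rot": [0,0,0],"slide": [-0.1,0,0],"hand": 1},
    {"rot": [0,0,0],"slide": [-0.1,0,0],"hand": 1},
    {"rot": [0,0,0],"slide": [-0.3,0,0],"hand": 1},
    {"rot": [0,0,0],"slide": [-0.5,0,0],"hand": 1},
    {"rot": [0,0,0],"slide": [-0.5,0,0],"hand": 1},
    {"rot": [0,0,0],"slide": [-0.5,0,0],"hand": 1},
    {"rot": [0,0,0],"slide": [-0.8,0,-0.3],"hand": 1},
    {"rot": [0,0,0],"slide": [-0.8,0,-0.6],"hand": 1},
    {"rot": [0,0,0],"slide": [-0.8,0,-0.8],"hand": 1},
    {"rot": [0,0,0],"slide": [-0.8,0,-0.8],"hand": 1},
    {"rot": [0,0,0],"slide": [-0.8,0,-0.8],"hand": 1},
    {"rot": [0,0,0],"slide": [-0.8,0,-0.8],"hand": 1},
    {"rot": [0,0,0],"slide": [-0.8,0,-0.8],"hand": 1},
    {"rot": [0,0,0],"slide": [-0.8,0,-0.8],"hand": 1},
    {"rot": [0,0,0],"slide": [0,0,0],"hand": 1},
  ],
)

```text
clock: 30.68
tcp_pos: [0.3694, -0.1593, 0.158]
ee_rot: [[0.994, 0.106, 0.002], [0.106, -0.994, -0.002], [0.002, 0.002, -1.0]]
force: [1.4, -0.1, -0.0]
width: 0.0854
grip_force: 0.0
```

```bash
python3 - <<'E'
from go import *
s=manip.state();print(s["tcp_pos"],s["clock"])
p,d,K,T=cap("top");save("t4",cv2.resize(p[90:245,140:410],None,fx=2.9,fy=2.9,interpolation=2));np.savez("top4",p=p,d=d,K=K,T=T)
P=cloud(d,K,T);m=(abs(P[...,2]-.08)<.008)&(np.hypot(P[...,0]-.505,P[...,1]+.316)<.05);print("cup",cv2.minAreaRect((P[m][:,:2]*1000).astype(np.float32)))
# bin points: out of the mouth
h=np.array([.994,.108]);l=np.array([-.108,.994]);q=P[...,:2]-[.621,-.131]
x=q@h;y=q@l;m=(P[...,2]>.04)&(P[...,2]<.057)&(x<-.025)&(x>-.06)&(abs(y)<.06)
for a,b in((-.055,-.03),(-.03,0),(0,.03),(.03,.055)):
    k2=m&(y>a)&(y<b);print(a,k2.sum(),np.percentile(x[k2],[5,50]).round(4) if k2.any() else None)
E
```

```text
[ 0.36941804 -0.15934617  0.15800061] 30.6833
cup ((505.9143981933594, -315.9582214355469), (64.87639617919922, 65.1838150024414), 1.239371657371521)
-0.055 23 [-0.0357 -0.034 ]
-0.03 29 [-0.0365 -0.0347]
0 27 [-0.0358 -0.0343]
0.03 22 [-0.0354 -0.0345]
```

View pics/t4.png

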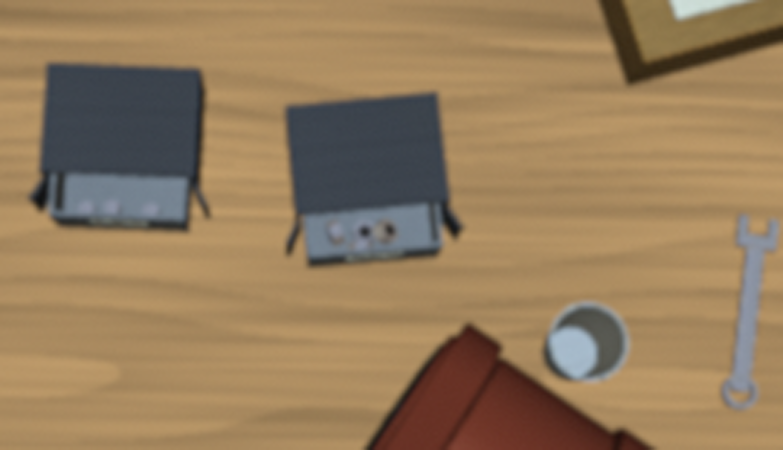

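The bin's front end stands 35 mm out of the mouth and square, at (372,235). The nuts are inside it and the cup stands upright at (587,342). The robot is clear of everything, so I'm handing in.

```bash
python3 -c "
from cell import manip
print(manip.sign_off())"
```

```text
the job is handed in; nothing more can be done
None
```

I handed the job in at about 31 s: all six nuts are in the bin, the bin is home against the back of the holder, the empty cup is upright on the bench, and I kept the arm clear of the spool and the spanner.

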